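Clamp down a pressure canner's lid crisscross

ROBOT

A 7-joint arm with a two-finger parallel gripper is mounted at the origin on a cart in front of the work surface, level with it; the furniture and walls round the work are solid. World frame = base frame: x ahead of the robot, y to its left, z up, the work surface at z = 0. Lengths are in mm, angles in degrees, forces in N, time in s.
With the tool pointing down it reaches from about 425 to 875 mm from the base axis. Payload 9.9 kg.
Tool frame: the origin (TCP) lies midway between the tips of the shut fingers; the grasp point (between the pads) lies 19 mm behind it; z points along the fingers, y is the direction in which the jaws open and shut (so a half turn about z gives the same grasp; the last joint's range is limited). The gripper opens to 85 mm and grips with 20 to 120 N. Pads are 22 mm wide; open, the fingers measure 114 mm over their backs; the gripper's body (76 mm by 85 mm) begins 54 mm behind the grasp point. The pads swing forward as they close: fully open they stand 13 mm farther back than shut.
Start: joints at [-77.968, 32.985, 1.427, 82.34, -0.859, 64.687, -3.237], TCP at [195.467, 646.081, 205.589] pointing down, gripper open.
Joint ranges: [-157.87, 157.87], [-19.46, 123.44], [-87.15, 90], [11.01, 140.99], [-62.26, 242.26], [9.8, 113.94], [-161.44, 161.44]. Speed limits (degrees/s): [127.2, 127.2, 172.46, 172.46, 180, 180, 180].

INTERFACE

Orientations are given as a 3x3 rotation matrix whose columns are the frame's x, y, z axes.
In Python, from rig import bot, eyes gives the robot as it stands.
- The arm moves only by the shell command python3 -m pendant 'ROWS'. ROWS is text: rows parted by semicolons, each of 7 numbers parted by spaces: the opening, from 0 (shut) to 1 (fully open), then the shift along the tool's x, y, z in cm, then the turn, a rotation vector about the tool's x, y, z in degrees. A call has 1 to 12 rows; each row shifts and turns the pose as measured when the row begins, along the tool's axes as they then stand; what a row does not reach is not made up. A row lasts 1/12 s, in which the tool goes at most 41.7 mm and 7.16 degrees, less where a joint would pass 70% of its speed; a pose out of reach is approached as far as the arm can. A call is refused whole if a number of a shift passes 4.17 or a number of a turn 7.16, either way. A call with a gripper value outside its range is refused whole. The fingers move at their own pace and stop on an object; the grip force is fixed at half the most. Time passes only in rows, so rows that do not move let the fingers close. It gives the time, the measured TCP pose, the force and the opening at its end, in the units of the state.
- bot.sense(): the state, without advancing time (a new reading comes with each control period).
- eyes.grab_frame(name): name is "scene" or "top"; returns the picture (400x640x3 uint8, red, green, blue); there is no depth.
- eyes.camera_params(name): a dict with "camera_matrix" (3x3 intrinsics, pixels), "cam_to_world" (4x4, takes a point from camera to world coordinates). Camera axes: x right, y down, z forward; pixel columns grow to the right and rows downward; lengths in mm; the calibration is good to about 2 mm. A picture is of the moment at which its call begins. camera_params takes no time and is no camera call.
- bot.close_job(): hands the job in, once; it reports no verdict.
The state is a dict: "clock": time; "q": joint angles; "joint_vel": joint speeds; "joint_efforts": joint torques, N m; "tool_pos": TCP position; "tcp_rot": TCP orientation; "force": force on the tool from outside, world axes, zero at the start; "ft_torque": the same for the moment, N m; "gripper_width": opening from 0.0 (shut) to 1.0 (fully open).
Only numpy, scipy, OpenCV 4.12 (cv2) and the standard library are available. Lean on these libraries where they do the work, as an engineer would, in place of code of your own. Each camera call takes 0.05 s, during which the arm holds its last target.

TASK

Close the pressure canner by turning its four lever nuts clockwise by feel, crosswise: a nut, then the one opposite, then one of the other two and the one opposite that. On a first pass make every nut just snug; only then go over them crosswise again and make each one tight, without crushing the gasket. Do not lean on the lid, and leave everything else on the worktop where it stands.

Things in the scene. Friction and masses are not known exactly. Their poses are not given: they have to be found in the camera images.
- canner: round aluminium pressure canner, 206 mm across, fixed on the worktop; two black loop handles stick out from its side to 132 mm from its axis, 95 mm up. Origin: centre of its underside on the worktop, z up. The four nuts stand on a circle of 65 mm radius about its axis: nut 0 on its +x side, nut 1 on +y, nut 2 on -x, nut 3 on -y
- lid: flat aluminium lid of the canner, 212 mm across, already lying in place on its rubber gasket; flat top 140 mm above the worktop. In its middle a shallow dome of 42 mm radius, 8 mm high, with a dark vent weight 20 mm across that ends 27 mm above the flat top, and a small red plug. It does not move. Origin: that of the canner
- nut_0: black clamp nut with a lever. Origin: on its axis at its under-face, level with the lid's flat top; z up. Its flat lever (12 mm wide, 9 to 18 mm above the origin) points along the nut's own x and carries, 45 mm from the axis, an upright slippery steel peg 12 mm thick, 18 to 50 mm above the origin. The nut only turns, CLOCKWISE (from above) to tighten, and stays as left. Faces nut 2
- nut_1: Shape and feel as told for nuts 0 to 2. Faces nut 3. Torque: running free it drags with a steady 0.54 N m (12 N of sideways push on the peg, square to the lever). At an angle that differs from nut to nut and cannot be seen (0.15 to 0.65 rad clockwise from its start) it meets the gasket; from there the torque rises by 0.675 N m per rad (15 N per rad at the peg). Never turn it back
- nut_2: Shape and feel as told for nuts 0 to 2. Faces nut 0. SNUG: 13.5 to 16.5 N square push on the peg (0.1 to 0.3 rad past contact; aim at 15). TIGHT: 17.2 to 21.8 N (0.35 to 0.65 rad past contact; aim at 19.5). Above 22 N the gasket is crushed. The nut presses on the lid with 1 N per 0.015 N m above the free torque (snug 4 to 14 N, tight 15 to 30 N)
- nut_3: Shape and feel as told for nuts 0 to 2. Faces nut 1. (Beware when moving in: a tall fridge stands at the left of the worktop, from about 0.3 m ahead of the robot and 0.5 m to its left)
- flask: upright grey insulated flask with black cap, 86 mm wide, 170 mm tall, a bystander. Origin: centre of its underside
- spice_jar_a: spice jar with green cap and brown-banded label, 46 mm wide, 106 mm tall, a bystander. Origin: centre of its underside
- spice_jar_b: spice jar with green cap and green-banded label, 46 mm wide, 106 mm tall, a bystander. Origin: centre of its underside
- lemon: yellow lemon, 72x57x58 mm, a bystander. Origin: centre of its underside
- garlic: garlic bulb, 48x50x51 mm, a bystander. Origin: centre of its underside
- teaspoon: steel teaspoon, 132x28x11 mm, a bystander. Origin: centre of its underside

How it is judged:
By the outcome, as a careful person would: the job done as asked, in the order asked, and still so for the second after the job is handed in, with the robot touching nothing.
It also fails if it takes over 72 s, if anything falls off the work surface, if the arm or the gripper's body presses on something with over 40 N, if the wrist force passes 120 N, or if a joint passes its speed limit or range.

## Working session

There is one attempt and no reset: what is moved stays moved. The work goes in short steps, Python scripts to look and compute and a shell command to move; the robot and the scene stay as the last step left them, time stands still between calls to the robot, and variables do not carry over. Pictures are saved under pics/ and viewed, and the job is handed in when it is done.

```bash
ls; mkdir -p pics
python3 - <<'E'
from rig import bot,eyes
import cv2,numpy as np
for n in("scene","top"):
    im=eyes.grab_frame(n); cv2.imwrite(f"pics/{n}0.png",im[:,:,::-1])
    p=eyes.camera_params(n); print(n,np.round(p["camera_matrix"],1).tolist(),np.round(p["cam_to_world"],3).tolist())
s=bot.sense(); print({k:np.round(v,2).tolist() for k,v in s.items()})
E
```

```text
pics
scene [[433.5, 0.0, 321.9], [0.0, 433.5, 191.1], [0.0, 0.0, 1.0]] [[0.713, -0.282, 0.642, -218.627], [-0.701, -0.281, 0.655, -876.694], [-0.004, -0.917, -0.398, 615.15], [0.0, 0.0, 0.0, 1.0]]
top [[363.8, 0.0, 317.8], [0.0, 363.8, 196.3], [0.0, 0.0, 1.0]] [[-0.09, -0.774, 0.626, 1.042], [-0.996, 0.071, -0.055, -15.047], [-0.002, -0.629, -0.778, 849.417], [0.0, 0.0, 0.0, 1.0]]
{'clock': 0.1, 'q': [-77.97, 33.03, 1.43, 82.38, -0.86, 64.69, -3.24], 'joint_vel': [0.04, -0.05, 0.01, -0.13, -0.02, -0.06, 0.04], 'joint_efforts': [0.01, -76.73, 2.26, -28.66, 0.02, 0.01, -0.0], 'tool_pos': [195.37, 645.65, 204.83], 'tcp_rot': [[-0.96, 0.29, -0.0], [0.29, 0.96, -0.0], [-0.0, -0.0, -1.0]], 'force': [0.25, -0.63, -0.77], 'ft_torque': [0.06, -0.06, 0.07], 'gripper_width': 1.0}
```

View pics/scene0.png

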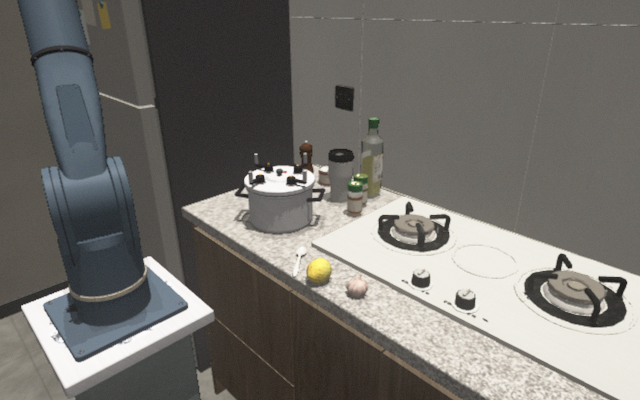

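View pics/top0.png

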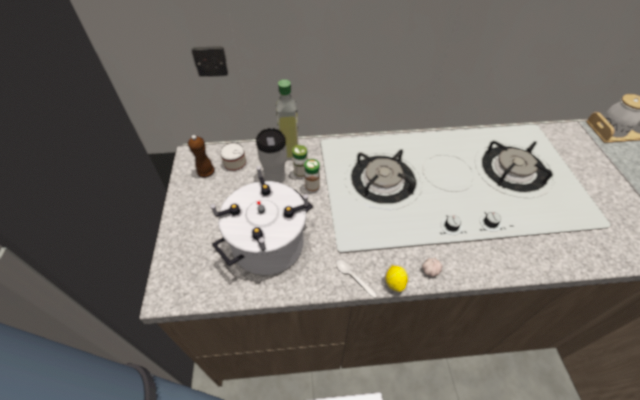

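Run:
```python
import cv2
a=cv2.imread("pics/top0.png")[165:285,200:330]; cv2.imwrite("pics/topz.png",cv2.resize(a,None,fx=5,fy=5,interpolation=cv2.INTER_CUBIC)[:600])
a=cv2.imread("pics/scene0.png")[140:240,225:345]; cv2.imwrite("pics/scz.png",cv2.resize(a,None,fx=6,fy=6,interpolation=cv2.INTER_CUBIC)[:600])
```

```text
(no output)
```

View pics/topz.png

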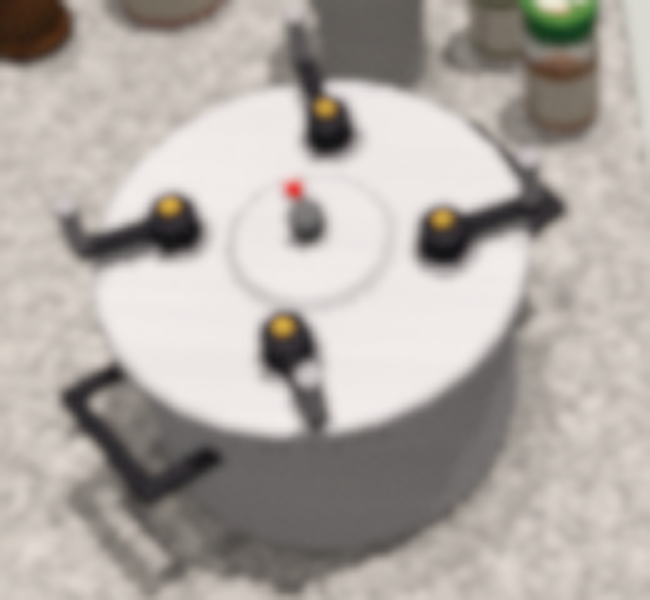

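View pics/scz.png

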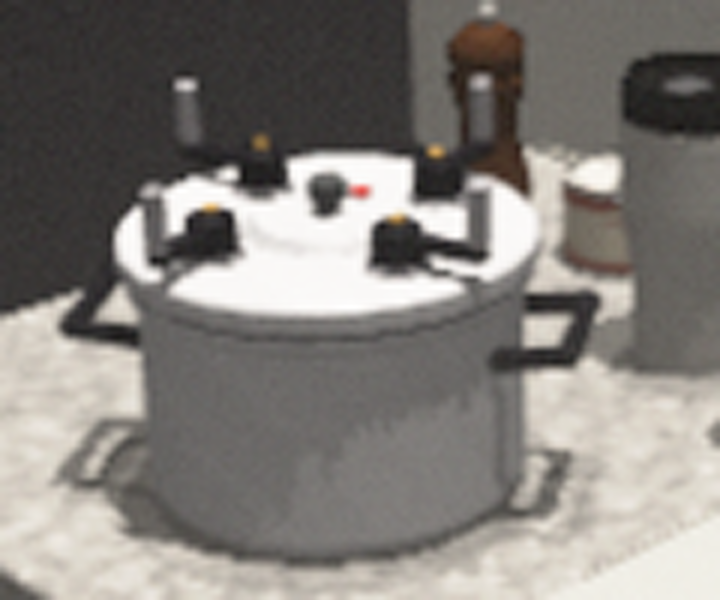

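```bash
cat > h.py <<'E'
import numpy as np,cv2
from rig import eyes
def ray(n,uv):
    p=eyes.camera_params(n);K=np.array(p["camera_matrix"]);T=np.array(p["cam_to_world"])
    d=T[:3,:3]@np.linalg.solve(K,[uv[0],uv[1],1.]);return T[:3,3],d/np.linalg.norm(d)
def tri(a,b):
    (o1,d1),(o2,d2)=ray("top",a),ray("scene",b)
    s=np.linalg.lstsq(np.c_[d1,-d2],o2-o1,rcond=None)[0]
    p,q=o1+s[0]*d1,o2+s[1]*d2
    return (p+q)/2,np.linalg.norm(p-q)
def plane(n,uv,z):
    o,d=ray(n,uv);return o+d*(z-o[2])/d[2]
def yellow(im,box):
    hsv=cv2.cvtColor(im,cv2.COLOR_BGR2HSV)
    m=cv2.inRange(hsv,(15,110,90),(35,255,255));x0,y0,x1,y1=box
    k=np.zeros_like(m);k[y0:y1,x0:x1]=m[y0:y1,x0:x1]
    n,l,s,c=cv2.connectedComponentsWithStats(k);return [c[i] for i in range(1,n) if s[i,4]>=3]
E
python3 - <<'E'
from h import *
t=cv2.imread("pics/top0.png");s=cv2.imread("pics/scene0.png")
print(np.round(yellow(t,(220,170,310,250)),1).tolist(),np.round(yellow(s,(240,150,320,190)),1).tolist())
Z=lambda p:(p[0]/5+199.6,p[1]/5+164.6)
W=lambda p:(p[0]/6+224.6,p[1]/6+139.6)
ny=[((325,108),(437,152)),((171,206),(261,143)),((284,326),(210,210)),((443,218),(398,220))]
pg=[((297,28),(480,78)),((68,215),(185,82)),((308,372),(152,190)),((527,158),(479,190))]
N=[];P=[]
for a,b in ny: r=tri(Z(a),W(b));N.append(r[0]);print("nut",np.round(r[0],1),round(r[1],1))
for a,b in pg: r=tri(Z(a),W(b));P.append(r[0]);print("peg",np.round(r[0],1),round(r[1],1), plane("scene",W(b),190).round(1),plane("top",Z(a),190).round(1))
c=np.mean(N,0);print("c",c)
for n,p in zip(N,P):
    print(np.linalg.norm((n-c)[:2]),np.degrees(np.arctan2(*(n-c)[1::-1])),np.linalg.norm((p-n)[:2]),np.degrees(np.arctan2(*(p-n)[1::-1])))
E
```

```text
[[264.9, 186.4], [233.7, 206.3], [288.0, 208.5], [256.0, 230.1]] [[268.0, 163.5], [297.0, 165.0]]
nut [599.3  64.9 162.3] 1.1
nut [543.6 137.8 163. ] 0.7
nut [470.5  83.5 161.5] 0.2
nut [525.6   9.3 161.4] 0.3
peg [635.   74.8 188.5] 8.4 [640.   75.7 190. ] [628.1  75.7 190. ]
peg [524.9 177.9 189.3] 5.7 [528.5 178.8 190. ] [521.  178.2 190. ]
peg [428.4  69.3 187. ] 0.3 [423.6  62.4 190. ] [426.7  68.8 190. ]
peg [540.4 -32.3 183.8] 0.4 [529.9 -44.2 190. ] [535.1 -32.  190. ]
c [534.76906882  73.87119606 162.03115287]
65.17779561524692 -7.8895980237288335 36.99240547587784 15.483519284168572
64.50038741568663 82.1219327983113 44.28256395304859 115.01138080568016
64.94036426174678 171.48367234509337 44.44124454857885 -161.32484045147353
65.21112158954178 -98.09021863647489 44.1397449674202 -70.42270877622346
```

```bash
python3 - <<'E'
from h import *
for nm,a,b in [("bottle top",(285,85),(374,121)),("flask cap top",(270,134),(341,153)),("mill top",(195,139),(306,145))]:
    r=tri(a,b);print(nm,r[0].round(),r[1].round(1))
print(plane("top",(288,158),0),plane("top",(205,173),0))
E
python3 - <<'E'
import cv2
a=cv2.imread("pics/top0.png")[70:200,180:330]; cv2.imwrite("pics/tz2.png",cv2.resize(a,None,fx=4.5,fy=4.5,interpolation=cv2.INTER_CUBIC))
E
```

```text
bottle top [878.  -2. 260.] 0.3
flask cap top [784.  51. 164.] 8.7
mill top [825. 271. 131.] 1.7
[855.03241243   7.65872432   0.        ] [8.12405331e+02 2.72211066e+02 1.13686838e-13]
```

View pics/tz2.png

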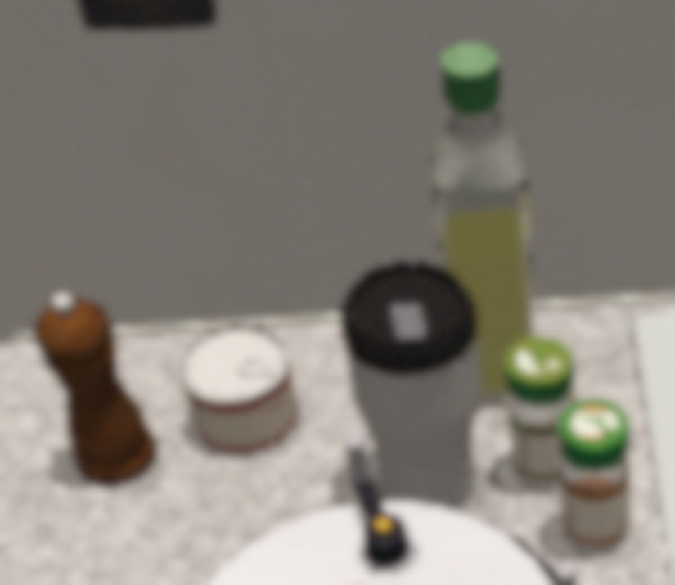

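```bash
python3 -m pendant '0 0 0 -0.8 0 0 -5.6; 0 0 0 -0.8 0 0 -5.6; 0 0 0 -0.8 0 0 -5.6; 0 0 -2 0 0 0 0;0 0 -3 0 0 0 0;0 0 -3 0 0 0 0; 0 0 0 0 0 0 0'
```

```text
clock: 0.68
tool_pos: [194.8, 561.2, 224.8]
tcp_rot: [[-1.0, -0.017, -0.003], [-0.017, 1.0, -0.01], [0.003, -0.01, -1.0]]
force: [1.0, 0.9, 0.1]
gripper_width: 0.003
```

```bash
python3 -m pendant '0 0 -3.5 0 0 0 0;0 0 -3.5 0 0 0 0;0 0 -3.5 0 0 0 0;0 -0.5 -3 0 0 0 0;0 -2.5 -2.5 0 0 0 0;0 -2.5 -2.5 0 0 0 0;0 -2.5 -2.5 0 0 0 0;0 -2.5 -2.5 0 0 0 0;0 -2.5 -2.5 0 0 0 0;0 -2.5 -2.5 0 0 0 0;0 -2.5 -2.5 0 0 0 0;0 0 0 0 0 0 0'
```

```text
clock: 1.68
tool_pos: [384.1, 238.4, 224.9]
tcp_rot: [[-1.0, -0.022, -0.005], [-0.022, 1.0, -0.014], [0.005, -0.014, -1.0]]
force: [-1.2, -0.4, -0.3]
gripper_width: 0.001
```

```bash
python3 -m pendant '0 -3.2 -1.5 0 0 0 0;0 -3.2 -1.5 0 0 0 0;0 -3.2 -1.5 0 0 0 0;0 -3.2 -1.5 0 0 0 0;0 -3.2 -1.5 0 0 0 0;0 -3.2 -1.5 0 0 0 0;0 -3.2 -1.5 0 0 0 0;0 -3.2 -1.5 0 0 0 0;0 0 0 0 0 0 -1; 0 0 0 0 0 0 0'
```

```text
clock: 2.52
tool_pos: [653.0, 116.8, 220.3]
tcp_rot: [[-0.999, -0.039, -0.011], [-0.039, 0.999, -0.016], [0.012, -0.016, -1.0]]
force: [-0.8, -0.2, 0.4]
gripper_width: -0.001
```

```bash
python3 -m pendant '0 0.6 0 1.5 -0.9 -0.6 2.2;0 0.6 0 1.5 0 0 0;0 0 0 1.5 0 0 0;0 0 0 0.7 0 0 0;0 0 0 0 0 0 0;0 0 0 0 0 0 0'
```

```text
clock: 3.02
tool_pos: [637.9, 118.9, 165.7]
tcp_rot: [[-1.0, 0.002, -0.003], [0.002, 1.0, 0.0], [0.003, 0.0, -1.0]]
force: [0.1, -0.3, 0.3]
gripper_width: -0.001
```

Run:
```python
from rig import bot,eyes
import cv2
for n,b in(("top",(165,285,200,330)),("scene",(100,240,205,345))):
    a=eyes.grab_frame(n)[b[0]:b[1],b[2]:b[3],::-1]; cv2.imwrite(f"pics/{n}1.png",cv2.resize(a,None,fx=4,fy=4,interpolation=cv2.INTER_CUBIC))
s=bot.sense();print(s['force'],s['tool_pos'])
```

```text
[0.93289839 0.04369261 0.58774264] [638.44119221 118.94157344 166.23959735]
```

View pics/top1.png

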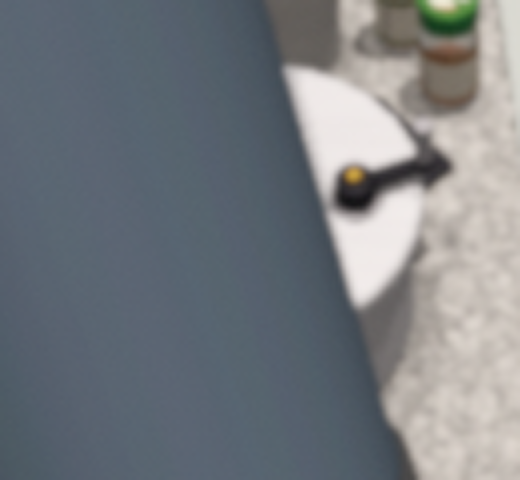

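View pics/scene1.png

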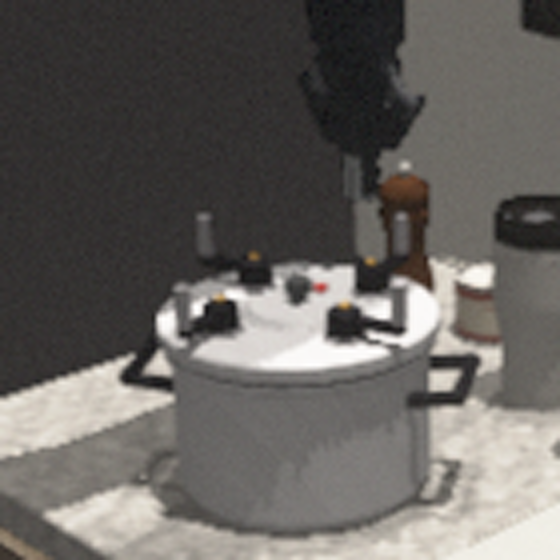

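```bash
python3 -m pendant '0 -0.3 -0.6 0 0 0 0;0 0 -0.4 0 0 0 0;0 0 0 0 0 0 0'; python3 -m pendant '0 0 -0.3 0 0 0 0;0 0 -0.3 0 0 0 0'; python3 -m pendant '0 0 -0.3 0 0 0 0;0 0 -0.3 0 0 0 0'
```

```text
clock: 3.37
tool_pos: [642.9, 108.6, 168.3]
tcp_rot: [[-1.0, 0.001, 0.001], [0.001, 1.0, 0.001], [-0.001, 0.001, -1.0]]
force: [0.6, 0.0, -0.1]
gripper_width: -0.001
clock: 3.53
tool_pos: [643.5, 102.3, 169.1]
tcp_rot: [[-1.0, 0.002, 0.002], [0.002, 1.0, 0.002], [-0.002, 0.002, -1.0]]
force: [-0.7, 0.1, 0.7]
gripper_width: 0.003
clock: 3.7
tool_pos: [643.6, 95.3, 169.4]
tcp_rot: [[-1.0, 0.002, 0.003], [0.002, 1.0, 0.002], [-0.003, 0.002, -1.0]]
force: [0.4, -0.3, 0.4]
gripper_width: 0.005
```

```bash
for i in 1 2 3; do python3 -m pendant '0 0 -0.3 0.05 0 0 0' | egrep 'clock|pos|force'; done
```

```text
clock: 3.78
tool_pos: [643.7, 91.9, 169.0]
force: [-0.2, -0.4, 0.9]
clock: 3.87
tool_pos: [643.6, 88.4, 168.5]
force: [-0.1, 0.9, -0.2]
clock: 3.95
tool_pos: [643.6, 85.0, 167.9]
force: [-0.1, -0.7, 0.1]
```

```bash
python3 -m pendant '0 0 -0.2 0 0 0 0' | egrep 'pos|force'; python3 -m pendant '0 0 -0.2 0 0 0 0' | egrep 'pos|force'; python3 -m pendant '0 0 -0.2 0 0 0 0' | egrep 'pos|force'
```

```text
tool_pos: [643.5, 82.3, 167.8]
force: [-0.0, -1.0, -0.9]
tool_pos: [643.5, 80.1, 167.7]
force: [-0.1, 0.1, 0.6]
tool_pos: [643.4, 77.8, 167.6]
force: [0.5, -0.1, 0.1]
```

Run:
```python
from rig import bot,eyes
import cv2
a=eyes.grab_frame("scene")[120:200,245:345,::-1]; cv2.imwrite("pics/s2.png",cv2.resize(a,None,fx=7,fy=7,interpolation=cv2.INTER_CUBIC))
a=eyes.grab_frame("top")[165:285,200:330,::-1]; cv2.imwrite("pics/t2.png",cv2.resize(a,None,fx=3,fy=3,interpolation=cv2.INTER_CUBIC))
```

```text
(no output)
```

View pics/s2.png

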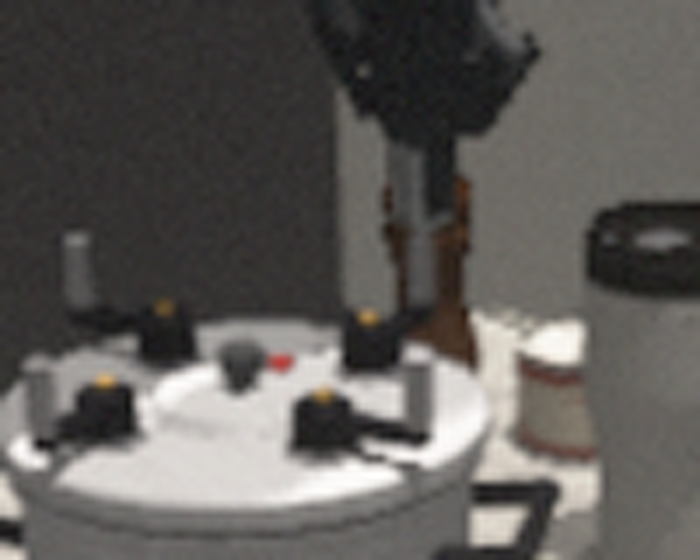

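View pics/t2.png

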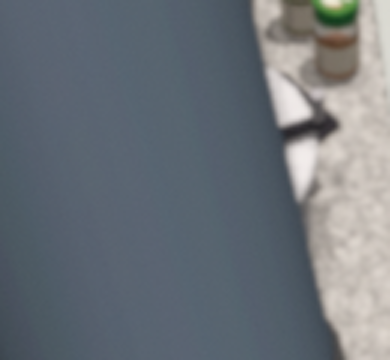

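Run:
```python
from h import *
from rig import bot
p=eyes.camera_params("scene");K=np.array(p["camera_matrix"]);T=np.linalg.inv(np.array(p["cam_to_world"]))
def pr(x):
    c=K@(T@np.r_[x,1])[:3];u=c[:2]/c[2];return ((u-[245,120]+.5)*7).round()
s=bot.sense();print(s['tool_pos'],s['gripper_width'])
t=s['tool_pos']
for z in(0,20,40):print(z,pr(t+np.array([0,0,z])))
for th in(0,10,15,20,25):
    q=np.array([599.1+45*np.cos(np.radians(th)),64.7+45*np.sin(np.radians(th)),190]);print(th,q[:2].round(1),pr(q),pr(q-[0,0,32]))
```

```text
[643.45673196  77.50096456 167.6769541 ] 0.0006464543322656525
0 [425. 277.]
20 [424. 234.]
40 [423. 191.]
0 [644.1  64.7] [444. 235.] [445. 304.]
10 [643.4  72.5] [431. 232.] [432. 300.]
15 [642.6  76.3] [424. 230.] [425. 298.]
20 [641.4  80.1] [416. 229.] [418. 297.]
25 [639.9  83.7] [408. 228.] [410. 296.]
```

Run:
```python
from rig import bot,eyes
import cv2,numpy as np
a=eyes.grab_frame("scene")[:,:,::-1];cv2.imwrite("pics/s3full.png",a)
o=cv2.imread("pics/scene0.png")
f=lambda im:cv2.resize(im[130:175,285:325],None,fx=10,fy=10,interpolation=cv2.INTER_NEAREST)
g=np.hstack([f(o),f(a)]); g=np.clip(g.astype(float)*1.5,0,255).astype(np.uint8)
cv2.imwrite("pics/s3.png",g)
```

```text
(no output)
```

View pics/s3.png

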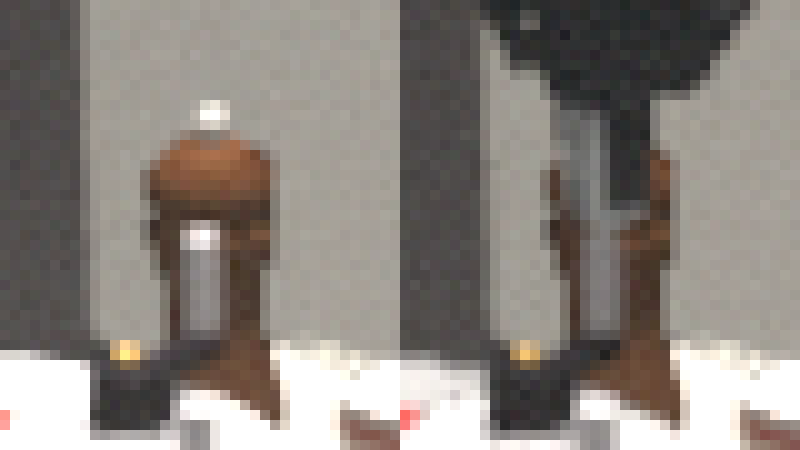

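```bash
python3 -m pendant '0 0 -0.2 0 0 0 0' | egrep 'pos|force'; python3 -m pendant '0 0 -0.2 0 0 0 0' | egrep 'pos|force'; python3 -m pendant '0 0 -0.2 0 0 0 0' | egrep 'pos|force'
```

```text
tool_pos: [643.4, 76.6, 167.6]
force: [0.1, -0.1, 0.2]
tool_pos: [643.4, 74.7, 167.6]
force: [-0.2, -0.5, 0.0]
tool_pos: [643.4, 72.8, 167.6]
force: [-0.2, 0.3, 0.5]
```

Run:
```python
from rig import bot,eyes
import cv2,numpy as np
a=eyes.grab_frame("scene")[:,:,::-1];cv2.imwrite("pics/s4full.png",a)
o=cv2.imread("pics/s3full.png")
f=lambda im:cv2.resize(im[125:175,285:325],None,fx=10,fy=10,interpolation=cv2.INTER_NEAREST)
g=np.hstack([f(o),f(a)]); g=np.clip(g.astype(float)*1.8,0,255).astype(np.uint8)
cv2.imwrite("pics/s4.png",g);print(bot.sense()['force'],bot.sense()['ft_torque'])
```

```text
[ 0.42170957 -0.18160555  0.47109985] [-0.05897454  0.08273619  0.02120104]
```

View pics/s4.png

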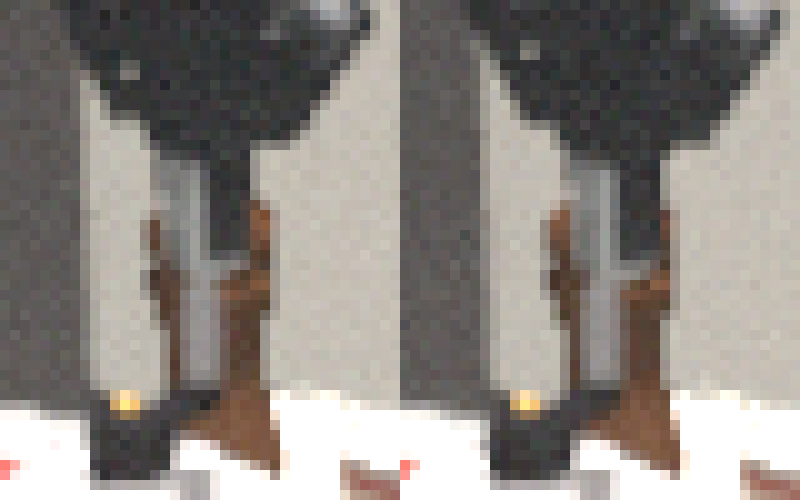

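Run:
```python
from h import *
p=eyes.camera_params("scene");K=np.array(p["camera_matrix"]);T=np.linalg.inv(np.array(p["cam_to_world"]))
c=K@(T@np.r_[638.4,118.9,166.2,1])[:3];u=c[:2]/c[2];print(u, (u-[205,100]+.5)*4)
a=cv2.imread("pics/scene1.png")[100:300,300:460]
cv2.imwrite("pics/s5.png",np.clip(cv2.resize(a,None,fx=3,fy=3)*1.5,0,255).astype(np.uint8))
```

```text
[295.21361797 156.80766758] [362.85447188 229.23067032]
```

View pics/s5.png

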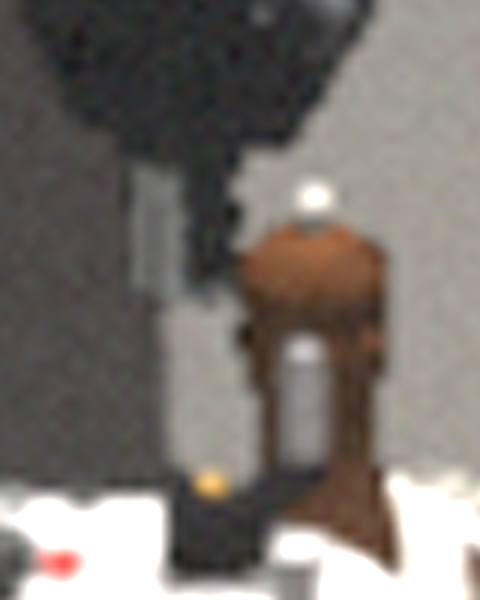

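```bash
python3 -m pendant '0 0 1.2 0 0 0 0;0 0 1.2 0 0 0 0;0 0 1.3 0 0 0 0;0 0 0 0.8 0 0 0;0 0 0 0.8 0 0 0;0 0 0 0.6 0 0 0;0 0 0 0 0 0 0'
python3 - <<'E'
from h import *
from rig import bot
p=eyes.camera_params("scene");K=np.array(p["camera_matrix"]);T=np.linalg.inv(np.array(p["cam_to_world"]))
def pr(x):
    c=K@(T@np.r_[x,1])[:3];return c[:2]/c[2]
a=eyes.grab_frame("scene")[:,:,::-1].copy()
t=bot.sense()['tool_pos'];b=a[115:185,265:345]
b=np.clip(cv2.resize(b,None,fx=8,fy=8,interpolation=cv2.INTER_CUBIC)*1.6,0,255).astype(np.uint8)
for z in(0,20):
    q=((pr(t+np.array([0,0,z]))-[265,115]+.5)*8).astype(int);cv2.circle(b,tuple(int(v) for v in q),3,(0,0,255),-1)
cv2.imwrite("pics/s6.png",b)
E
```

```text
clock: 5.23
tool_pos: [643.2, 115.9, 143.2]
tcp_rot: [[-1.0, -0.001, 0.003], [-0.001, 1.0, 0.003], [-0.003, 0.003, -1.0]]
force: [-1.1, -0.4, -0.2]
gripper_width: -0.001
```

View pics/s6.png

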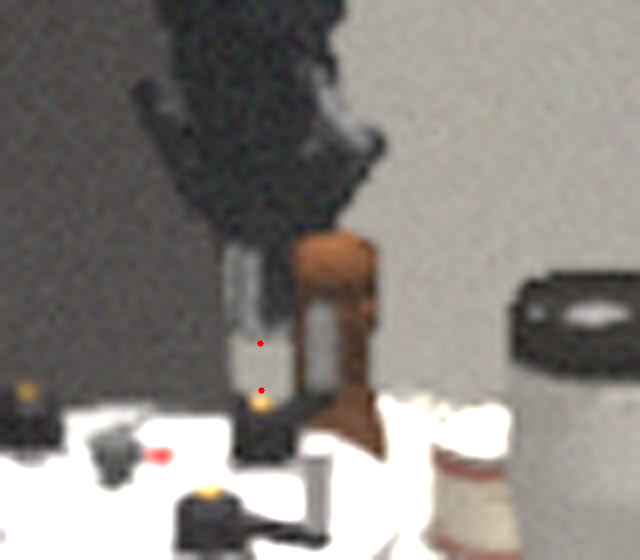

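```bash
python3 -m pendant '0 0 -0.5 0 0 0 0;0 0 -0.5 0 0 0 0;0 0 0 0 0 0 0' | egrep 'pos|force'; python3 -m pendant '0 0 -0.25 0 0 0 0' | egrep 'pos|force'; python3 -m pendant '0 0 -0.25 0 0 0 0' | egrep 'pos|force';python3 -m pendant '0 0 -0.25 0 0 0 0' | egrep 'pos|force'
```

```text
tool_pos: [643.4, 103.5, 143.4]
force: [0.0, 0.5, -0.2]
tool_pos: [643.5, 100.7, 143.6]
force: [0.0, 0.6, -0.1]
tool_pos: [643.7, 97.3, 143.9]
force: [-0.3, -0.2, -0.8]
tool_pos: [643.7, 96.3, 144.1]
force: [-0.4, 12.3, -0.9]
```

```bash
python3 -m pendant '0 0 -0.3 0.02 0 0 0' | egrep 'pos|force'; python3 -m pendant '0 0 -0.3 0.02 0 0 0' | egrep 'pos|force'; python3 -m pendant '0 0 -0.3 0.02 0 0 0' | egrep 'pos|force';python3 -m pendant '0 0 -0.3 0.02 0 0 0' | egrep 'pos|force'
```

```text
tool_pos: [643.7, 96.5, 144.2]
force: [-0.4, 10.3, -0.8]
tool_pos: [643.7, 97.0, 144.2]
force: [0.5, 8.7, -0.6]
tool_pos: [643.7, 97.1, 144.2]
force: [0.5, 7.7, -0.9]
tool_pos: [643.7, 97.3, 144.3]
force: [-0.6, 8.5, 0.3]
```

```bash
python3 -m pendant '0 0 -0.5 0.02 0 0 0' | egrep 'pos|force'; python3 -m pendant '0 0 -0.5 0.02 0 0 0' | egrep 'pos|force'; python3 -m pendant '0 0 -0.5 0.02 0 0 0' | egrep 'pos|force';python3 -m pendant '0 0 -0.5 0.02 0 0 0' | egrep 'pos|force'
```

```text
tool_pos: [643.8, 96.7, 144.4]
force: [0.6, 12.9, 1.1]
tool_pos: [644.1, 96.4, 144.5]
force: [-0.1, 11.9, -0.0]
tool_pos: [644.2, 96.3, 144.6]
force: [0.5, 12.5, -0.9]
tool_pos: [644.3, 96.3, 144.7]
force: [-0.9, 11.8, -0.0]
```

```bash
python3 -m pendant '0 0.03 -0.6 0.08 0 0 0' | egrep 'pos|force'; python3 -m pendant '0 0.03 -0.6 0.08 0 0 0' | egrep 'pos|force'; python3 -m pendant '0 0.03 -0.6 0.08 0 0 0' | egrep 'pos|force';python3 -m pendant '0 0.03 -0.6 0.08 0 0 0' | egrep 'pos|force'
```

```text
tool_pos: [644.6, 95.7, 144.4]
force: [0.2, 13.0, 4.2]
tool_pos: [645.1, 94.8, 144.3]
force: [0.5, 12.7, 3.3]
tool_pos: [645.6, 93.9, 144.2]
force: [0.2, 12.9, 4.3]
tool_pos: [646.0, 93.0, 144.1]
force: [0.1, 12.6, 3.2]
```

```bash
python3 -m pendant '0 0.12 -0.65 0.03 0 0 0;0 0.12 -0.65 0.03 0 0 0' | egrep 'pos|force'; python3 -m pendant '0 0.12 -0.65 0.03 0 0 0;0 0.12 -0.65 0.03 0 0 0' | egrep 'pos|force';python3 -m pendant '0 0.12 -0.65 0.03 0 0 0;0 0.12 -0.65 0.03 0 0 0' | egrep 'clock|pos|force'
```

```text
tool_pos: [645.8, 90.2, 144.6]
force: [1.5, 12.4, 1.1]
tool_pos: [645.7, 87.1, 144.9]
force: [1.3, 12.7, 1.1]
clock: 7.28
tool_pos: [645.7, 84.2, 145.2]
force: [2.3, 12.9, 0.8]
```

```bash
python3 -m pendant '0 0.05 -0.65 0.05 0 0 0;0 0.05 -0.65 0.05 0 0 0' | egrep 'pos|force'; python3 -m pendant '0 0.05 -0.65 0.05 0 0 0' | egrep 'pos|force';python3 -m pendant '0 0.05 -0.65 0.05 0 0 0' | egrep 'pos|force'; python3 -m pendant '0 0.05 -0.65 0.05 0 0 0' | egrep 'pos|force'; python3 -m pendant '0 0.05 -0.65 0.05 0 0 0' | egrep 'pos|force'
```

```text
tool_pos: [646.3, 81.9, 145.0]
force: [-2.6, 14.9, 5.1]
tool_pos: [646.4, 81.0, 144.9]
force: [-2.4, 14.1, 4.3]
tool_pos: [646.4, 80.3, 144.9]
force: [-2.5, 15.2, 4.2]
tool_pos: [646.4, 79.7, 144.9]
force: [-1.3, 15.6, 4.8]
tool_pos: [646.5, 79.4, 144.8]
force: [-1.3, 15.5, 5.7]
```

```bash
python3 -m pendant '0 0 1 0 0 0 0;0 0 1 0 0 0 0;0 0 0 -2.5 0 0 0;0 0 0 -2.5 0 0 0;0 3 -1 0 0 0 0;0 3.2 -1 0 0 0 0;0 3.2 -1 0 0 0 0;0 3.2 -1 0 0 0 0;0 3.2 -1.2 0 0 0 0;0 3 -1 0 0 0 0;0 0 0 0 0 0 0' | egrep 'clock|pos|rot|force'
```

```text
clock: 8.7
tool_pos: [454.6, 17.0, 181.8]
tcp_rot: [[-0.995, -0.092, 0.037], [-0.086, 0.986, 0.143], [-0.049, 0.139, -0.989]]
force: [0.1, 0.0, -0.2]
```

```bash
cat > c.py <<'E'
import numpy as np,sys
from scipy.spatial.transform import Rotation as Ro
from rig import bot
s=bot.sense();R=np.array(s['tcp_rot'])
yaw=float(sys.argv[1]) if len(sys.argv)>1 else 0
D=Ro.from_euler('z',yaw,degrees=True).as_matrix()@np.diag([-1,1,-1.])
print("turn",np.degrees(Ro.from_matrix(R.T@D).as_rotvec()).round(1),"q",np.round(s['q'],1),"pos",np.round(s['tool_pos'],1),"F",np.round(s['force'],1))
if len(sys.argv)>4:
    print("shift cm tool",(R.T@(np.array([float(v) for v in sys.argv[2:5]])-s['tool_pos'])/10).round(2))
E
python3 c.py 0 432 25 185
```

```text
turn [8.1 2.5 5.2] q [ -2.4  15.3   1.7 118.1 -12.2  45.  102.8] pos [454.6  17.  181.8] F [ 0.1  0.  -0.2]
shift cm tool [ 2.17  1.04 -0.29]
```

```bash
python3 -m pendant '0 0.7 0.3 0 3 1 2;0 0.7 0.3 0 3 1 2;0 0.7 0.3 0 2 0.5 1;0 0 0 0 0 0 0' | egrep 'clock|pos|rot|force'; python3 c.py 0 432 25 185
```

```text
clock: 9.03
tool_pos: [431.5, 20.9, 183.5]
tcp_rot: [[-1.0, 0.01, 0.002], [0.01, 1.0, -0.007], [-0.002, -0.007, -1.0]]
force: [0.1, 0.8, -0.5]
turn [-0.4  0.1 -0.6] q [-13.9  14.1   5.7 119.   -1.3  47.   82. ] pos [431.5  20.9 183.5] F [ 0.1  0.8 -0.5]
shift cm tool [-0.04  0.41 -0.15]
```

```bash
python3 -m pendant '0 0 0 1.3 -0.4 0.1 -0.6;0 0 0 1.3 0 0 0;0 0 0 1.3 0 0 0;0 0 0 0 0 0 0' | egrep 'clock|pos|rot|force'; python3 -m pendant '0 0 0.6 0 0 0 0;0 0 0.6 0 0 0 0;0 0 0 0 0 0 0' | egrep 'clock|pos|rot|force'; python3 c.py 0 432 30 144
```

```text
clock: 9.37
tool_pos: [434.8, 22.2, 145.0]
tcp_rot: [[-1.0, -0.007, 0.007], [-0.007, 1.0, 0.004], [-0.007, 0.004, -1.0]]
force: [-1.1, 0.2, -0.5]
clock: 9.62
tool_pos: [435.9, 34.5, 146.0]
tcp_rot: [[-1.0, -0.006, 0.008], [-0.006, 1.0, 0.005], [-0.008, 0.005, -1.0]]
force: [0.4, 0.3, -0.8]
turn [0.3 0.4 0.3] q [-14.1  17.3   4.7 121.7  -2.4  40.5  82.5] pos [435.9  34.5 146. ] F [ 0.4  0.3 -0.8]
shift cm tool [ 0.4  -0.44  0.19]
```

```bash
python3 -m pendant '0 0.5 0.4 0.15 0 0 0;0 0 0.4 0.05 0 0 0' | egrep 'pos|force'; python3 -m pendant '0 0.05 0.3 0 0 0 0' | egrep 'pos|force';python3 -m pendant '0 0.05 0.3 0 0 0 0' | egrep 'pos|force';python3 -m pendant '0 0.05 0.3 0 0 0 0' | egrep 'pos|force'
```

```text
tool_pos: [431.3, 42.8, 144.9]
force: [-1.0, 0.8, -1.0]
tool_pos: [431.0, 46.5, 145.2]
force: [0.1, 0.8, 1.1]
tool_pos: [430.3, 49.7, 145.4]
force: [1.0, -9.0, 0.5]
tool_pos: [429.8, 51.2, 145.6]
force: [1.7, -12.9, -0.4]
```

```bash
python3 -m pendant '0 0 0.6 0.03 0 0 0;0 0 0.6 0.03 0 0 0' | egrep 'pos|force'; python3 -m pendant '0 0 0.6 0.03 0 0 0;0 0 0.6 0.03 0 0 0' | egrep 'pos|force';python3 -m pendant '0 0 0.6 0.03 0 0 0;0 0 0.6 0.03 0 0 0' | egrep 'pos|force'
```

```text
tool_pos: [428.0, 57.9, 144.9]
force: [0.3, -13.0, 1.3]
tool_pos: [426.7, 64.6, 144.2]
force: [0.2, -11.8, 2.3]
tool_pos: [425.9, 71.4, 143.5]
force: [0.9, -12.7, 2.9]
```

```bash
python3 -m pendant '0 -0.05 0.4 0 0 0 0' | egrep 'pos|force'; python3 -m pendant '0 -0.05 0.4 0 0 0 0' | egrep 'pos|force';python3 -m pendant '0 -0.05 0.4 0 0 0 0' | egrep 'pos|force'
```

```text
tool_pos: [426.0, 73.1, 143.4]
force: [-0.8, -13.0, 3.6]
tool_pos: [426.0, 74.5, 143.4]
force: [0.3, -12.1, 3.9]
tool_pos: [426.1, 75.8, 143.3]
force: [-0.1, -11.8, 3.7]
```

```bash
python3 -m pendant '0 -0.05 0.45 -0.05 0 0 0' | egrep 'pos|force'; python3 -m pendant '0 -0.05 0.45 -0.05 0 0 0' | egrep 'pos|force';python3 -m pendant '0 -0.05 0.45 -0.05 0 0 0' | egrep 'pos|force';python3 -m pendant '0 -0.05 0.45 -0.05 0 0 0' | egrep 'pos|force'
```

```text
tool_pos: [426.3, 77.4, 143.7]
force: [1.9, -13.3, -0.3]
tool_pos: [426.3, 78.8, 143.9]
force: [0.4, -13.9, -1.4]
tool_pos: [426.3, 80.1, 144.1]
force: [0.9, -15.5, -1.6]
tool_pos: [426.3, 81.1, 144.2]
force: [1.2, -14.7, -0.7]
```

```bash
python3 -m pendant '0 -0.05 0.5 0 0 0 0' | egrep 'pos|force'; python3 -m pendant '0 -0.05 0.5 0 0 0 0' | egrep 'pos|force';python3 -m pendant '0 -0.05 0.5 0 0 0 0' | egrep 'pos|force'
```

```text
tool_pos: [426.5, 82.5, 144.0]
force: [1.0, -15.8, 3.6]
tool_pos: [426.7, 83.8, 143.8]
force: [-0.3, -16.1, 4.5]
tool_pos: [426.9, 84.9, 143.6]
force: [1.4, -17.3, 4.5]
```

```bash
python3 -m pendant '0 -0.03 0.5 -0.04 0 0 0' | egrep 'clock|pos|force'
```

```text
clock: 11.45
tool_pos: [427.1, 85.7, 143.7]
force: [3.5, -19.0, 0.8]
```

```bash
python3 -m pendant '0 0 -1 0 0 0 0;0 0 -1.2 0 0 0 0;0 0 0 -2.2 0 0 0;0 0 0 -2.2 0 0 0;0 -1.2 2 0 0 0 0;0 -1.2 3 0 0 0 0;0 -1.2 3 0 0 0 0;0 -1.2 3 0 0 0 0;0 0 0 0 0 0 0' | egrep 'clock|pos|rot|force';  python3 c.py 0 488 181 185
```

```text
clock: 12.2
tool_pos: [480.5, 171.5, 185.4]
tcp_rot: [[-0.999, 0.048, -0.009], [0.049, 0.997, -0.058], [0.006, -0.058, -0.998]]
force: [-0.3, 0.4, -0.7]
turn [-3.3 -0.4 -2.8] q [-30.7  21.3   5.1 107.3   1.1  53.4  60.7] pos [480.5 171.5 185.4] F [-0.3  0.4 -0.7]
shift cm tool [-0.71  0.99 -0.02]
```

```bash
python3 -m pendant '0 -0.2 0.5 0 -2 -0.2 -1.5;0 0 0.4 0 -1.3 0 -1.3;0 0 0 1.3 0 0 0;0 0 0 1.3 0 0 0;0 0 0 1.3 0 0 0;0 0 0 0 0 0 0' | egrep 'clock|pos|rot|force';  python3 c.py 0 495 181 144
```

```text
clock: 12.7
tool_pos: [483.6, 182.3, 145.4]
tcp_rot: [[-1.0, -0.009, -0.001], [-0.009, 1.0, 0.006], [0.001, 0.006, -1.0]]
force: [0.1, -0.2, 0.2]
turn [ 0.3 -0.1  0.5] q [-27.5  23.5   2.7 110.8  -2.   45.6  66.9] pos [483.6 182.3 145.4] F [ 0.1 -0.2  0.2]
shift cm tool [-1.14 -0.14  0.14]
```

```bash
python3 -m pendant '0 -0.6 0 0.1 0 0 0;0 -0.6 -0.1 0 0 0 0;0 -0.3 0 0 0 0 0' | egrep 'pos|force'; python3 -m pendant '0 -0.3 0 0 0 0 0' | egrep 'pos|force';python3 -m pendant '0 -0.3 0 0 0 0 0' | egrep 'pos|force';python3 -m pendant '0 -0.3 0 0 0 0 0' | egrep 'pos|force';python3 -m pendant '0 -0.3 0 0 0 0 0' | egrep 'pos|force'
```

```text
tool_pos: [499.5, 180.5, 145.5]
force: [-0.5, 0.6, 0.6]
tool_pos: [503.5, 180.5, 146.0]
force: [0.3, 0.2, -0.0]
tool_pos: [507.4, 180.5, 146.6]
force: [0.2, 0.6, 0.7]
tool_pos: [511.1, 180.6, 147.0]
force: [-0.5, 0.7, 0.2]
tool_pos: [512.8, 180.6, 146.9]
force: [-13.3, 0.5, 2.8]
```

```bash
python3 -m pendant '0 -0.5 0 0.03 0 0 0' | egrep 'pos|force';python3 -m pendant '0 -0.5 0 0.03 0 0 0' | egrep 'pos|force';python3 -m pendant '0 -0.5 0 0.03 0 0 0' | egrep 'pos|force';python3 -m pendant '0 -0.5 0 0.03 0 0 0' | egrep 'pos|force'
```

```text
tool_pos: [514.2, 180.6, 146.0]
force: [-13.7, 1.5, 1.4]
tool_pos: [515.4, 180.8, 144.8]
force: [-12.5, 0.2, 2.5]
tool_pos: [516.3, 180.9, 143.6]
force: [-11.8, 0.4, 2.7]
tool_pos: [517.1, 181.1, 142.2]
force: [-13.0, 0.5, 2.7]
```

```bash
python3 -m pendant '0 -0.55 0 -0.15 0 0 0;0 -0.55 0 -0.15 0 0 0' | egrep 'pos|force';python3 -m pendant '0 -0.55 0 -0.15 0 0 0;0 -0.55 0 -0.15 0 0 0' | egrep 'pos|force';python3 -m pendant '0 -0.55 0 -0.1 0 0 0;0 -0.55 0 -0.1 0 0 0' | egrep 'pos|force'
```

```text
tool_pos: [519.4, 181.5, 142.5]
force: [-13.2, 1.2, -0.0]
tool_pos: [521.7, 182.0, 142.6]
force: [-12.1, 0.3, 0.1]
tool_pos: [524.7, 182.6, 142.2]
force: [-12.2, -0.7, 3.3]
```

```bash
python3 -m pendant '0 -0.55 -0.05 -0.15 0 0 0;0 -0.55 -0.05 -0.15 0 0 0' | egrep 'pos|force';python3 -m pendant '0 -0.55 -0.05 -0.15 0 0 0' | egrep 'pos|force';python3 -m pendant '0 -0.55 -0.05 -0.15 0 0 0' | egrep 'pos|force';python3 -m pendant '0 -0.55 -0.05 -0.15 0 0 0' | egrep 'pos|force'
```

```text
tool_pos: [527.6, 182.5, 142.5]
force: [-12.7, 1.7, 0.7]
tool_pos: [528.8, 182.4, 142.6]
force: [-13.4, 0.5, 1.6]
tool_pos: [529.9, 182.4, 142.7]
force: [-13.8, 0.1, 2.6]
tool_pos: [530.9, 182.3, 142.7]
force: [-14.7, 0.1, 3.8]
```

```bash
python3 -m pendant '0 -0.55 -0.05 -0.18 0 0 0' | egrep 'pos|force';python3 -m pendant '0 -0.55 -0.05 -0.18 0 0 0' | egrep 'pos|force';python3 -m pendant '0 -0.55 -0.05 -0.18 0 0 0' | egrep 'pos|force'
```

```text
tool_pos: [531.7, 182.1, 143.0]
force: [-14.9, -0.3, 2.0]
tool_pos: [532.4, 181.8, 143.2]
force: [-14.5, -0.2, 2.5]
tool_pos: [533.0, 181.6, 143.3]
force: [-15.3, -0.7, 2.9]
```

```bash
python3 -m pendant '0 1 0 0 0 0 0;0 1 0 0 0 0 0;0 0 0 -2.2 0 0 0;0 0 0 -2.2 0 0 0;0 -1.1 -2.5 0 0 0 0;0 -1.1 -3 0 0 0 0;0 -1.1 -3 0 0 0 0;0 -1.1 -3 0 0 0 0;0 -1.1 -3 0 0 0 0;0 -1.1 -3 0 0 0 0;0 -1.1 -3 0 0 0 0;0 0 0 0 0 0 0' | egrep 'clock|pos|rot|force';  python3 c.py 0 582 -34 185
```

```text
clock: 15.78
tool_pos: [606.1, -24.5, 183.1]
tcp_rot: [[-0.987, -0.048, -0.156], [-0.045, 0.999, -0.018], [0.157, -0.01, -0.988]]
force: [-0.5, -0.5, 0.2]
turn [-0.8 -9.   2.7] q [-5.  33.6  4.3 85.9 -1.7 69.6 92.1] pos [606.1 -24.5 183.1] F [-0.5 -0.5  0.2]
shift cm tool [ 2.45 -0.83  0.21]
```

```bash
python3 -m pendant '0 0.7 -0.4 0 0 -4 1.3;0 0.7 -0.4 0 -0.8 -4 1.3;0 0.5 0 0 0 -1 0;0 0 0 0 0 0 0' | egrep 'clock|pos|rot|force';  python3 c.py 0 578 -34 144
```

```text
clock: 16.12
tool_pos: [588.2, -36.9, 184.0]
tcp_rot: [[-1.0, 0.006, 0.008], [0.006, 1.0, -0.001], [-0.008, -0.001, -1.0]]
force: [-0.3, 0.4, -0.3]
turn [-0.1  0.5 -0.4] q [-4.  26.6  4.6 98.1 -2.4 54.9 91. ] pos [588.2 -36.9 184. ] F [-0.3  0.4 -0.3]
shift cm tool [1.05 0.29 3.99]
```

```bash
python3 -m pendant '0 0.3 0 1.3 0 0.5 -0.4;0 0.3 0.2 1.3 0 0 0;0 0.3 0 1.3 0 0 0;0 0 0 0 0 0 0' | egrep 'clock|pos|rot|force'; python3 -m pendant '0 0.3 0 0 0 0 0;0 0.3 0 0 0 0 0' | egrep 'pos|force'; python3 -m pendant '0 0.3 0 0 0 0 0' | egrep 'pos|force';python3 -m pendant '0 0.3 0 0 0 0 0' | egrep 'pos|force'
```

```text
clock: 16.45
tool_pos: [580.5, -33.7, 143.9]
tcp_rot: [[-1.0, -0.004, 0.0], [-0.004, 1.0, -0.001], [-0.0, -0.001, -1.0]]
force: [-0.4, -0.6, 0.2]
tool_pos: [575.1, -32.6, 142.7]
force: [0.0, -0.5, -0.4]
tool_pos: [572.3, -32.4, 142.8]
force: [0.4, -0.4, 0.1]
tool_pos: [569.4, -32.3, 143.0]
force: [-0.3, 0.1, 0.2]
```

```bash
python3 -m pendant '0 0.35 -0.1 0 0 0 0;0 0.35 -0.1 0 0 0 0' | egrep 'pos|force'; python3 -m pendant '0 0.3 0 0 0 0 0' | egrep 'pos|force';python3 -m pendant '0 0.3 0 0 0 0 0' | egrep 'pos|force';python3 -m pendant '0 0.3 0 0 0 0 0' | egrep 'pos|force'
```

```text
tool_pos: [562.4, -34.1, 143.7]
force: [-0.1, 0.0, 0.3]
tool_pos: [559.0, -34.5, 144.1]
force: [-0.2, -0.5, -0.1]
tool_pos: [555.8, -34.6, 144.4]
force: [-0.6, 0.7, 0.6]
tool_pos: [554.4, -34.6, 145.1]
force: [12.5, -0.4, -2.8]
```

```bash
python3 -m pendant '0 0.5 0 0.05 0 0 0;0 0.5 0 0.05 0 0 0' | egrep 'pos|force';python3 -m pendant '0 0.55 0 0.08 0 0 0;0 0.55 0 0.08 0 0 0' | egrep 'pos|force';python3 -m pendant '0 0.55 0 0.08 0 0 0;0 0.55 0 0.08 0 0 0' | egrep 'pos|force'
```

```text
tool_pos: [552.8, -34.9, 146.8]
force: [13.5, -0.7, -2.4]
tool_pos: [551.2, -35.3, 148.1]
force: [12.9, -0.4, -1.4]
tool_pos: [549.5, -35.6, 149.4]
force: [12.6, -1.0, -0.8]
```

```bash
python3 -m pendant '0 0.65 0.04 0.2 0 0 0;0 0.65 0.04 0.2 0 0 0' | egrep 'pos|force';python3 -m pendant '0 0.65 0.04 0.2 0 0 0;0 0.65 0.04 0.2 0 0 0' | egrep 'pos|force';python3 -m pendant '0 0.65 0.04 0.2 0 0 0;0 0.65 0.04 0.2 0 0 0' | egrep 'pos|force'
```

```text
tool_pos: [547.1, -35.6, 148.9]
force: [12.7, -1.4, 2.6]
tool_pos: [545.0, -35.5, 148.5]
force: [12.4, -1.5, 2.8]
tool_pos: [543.1, -35.3, 148.2]
force: [12.2, -1.8, 3.7]
```

```bash
python3 -m pendant '0 0.7 0.03 0.13 0 0 0;0 0.7 0.03 0.13 0 0 0' | egrep 'pos|force';python3 -m pendant '0 0.7 0.03 0.13 0 0 0;0 0.7 0.03 0.13 0 0 0' | egrep 'pos|force';python3 -m pendant '0 0.7 0.03 0.13 0 0 0;0 0.7 0.03 0.13 0 0 0' | egrep 'pos|force'
```

```text
tool_pos: [539.9, -35.2, 148.6]
force: [11.7, -1.7, 1.2]
tool_pos: [536.7, -35.2, 148.8]
force: [12.1, -1.5, 2.9]
tool_pos: [534.0, -34.8, 149.1]
force: [13.7, -0.6, 2.6]
```

```bash
python3 -m pendant '0 0.65 -0.05 0.13 0 0 0' | egrep 'pos|force';python3 -m pendant '0 0.65 -0.05 0.13 0 0 0' | egrep 'pos|force';python3 -m pendant '0 0.65 -0.05 0.13 0 0 0' | egrep 'pos|force'
```

```text
tool_pos: [533.4, -34.9, 149.4]
force: [13.6, 1.3, 2.0]
tool_pos: [533.1, -34.8, 149.7]
force: [14.9, 1.0, 2.8]
tool_pos: [532.9, -34.7, 150.0]
force: [13.9, 1.4, 1.6]
```

```bash
python3 -m pendant '0 0.75 -0.02 0.15 0 0 0' | egrep 'pos|force';python3 -m pendant '0 0.75 -0.02 0.15 0 0 0' | egrep 'pos|force';python3 -m pendant '0 0.75 -0.02 0.15 0 0 0' | egrep 'pos|force'; python3 -m pendant '0 0.75 -0.02 0.15 0 0 0' | egrep 'pos|force'
```

```text
tool_pos: [532.3, -34.5, 150.0]
force: [13.9, 1.0, 4.4]
tool_pos: [532.0, -34.2, 150.2]
force: [15.4, 0.2, 4.6]
tool_pos: [532.0, -34.1, 150.5]
force: [15.0, 0.2, 4.0]
tool_pos: [532.1, -33.9, 150.9]
force: [14.4, 1.2, 4.2]
```

```bash
python3 c.py 0; python3 -m pendant '0 0.85 0 0.1 0 0 0' | egrep 'pos|force'; python3 -m pendant '0 0.85 0 0.1 0 0 0' | egrep 'clock|pos|force'
```

```text
turn [-0.1 16.7  0.5] q [ -4.6  17.4   3.6 124.1  -1.8  21.8  90.8] pos [532.1 -33.9 150.9] F [14.4  1.2  4.2]
tool_pos: [531.4, -33.5, 151.4]
force: [15.8, 0.7, 3.7]
clock: 19.45
tool_pos: [530.7, -33.1, 151.9]
force: [16.4, 0.8, 3.0]
```

```bash
python3 - <<'E'
from rig import bot,eyes
import cv2
for n,b in(("top",(165,265,200,330)),("scene",(130,220,225,345))):
    f=eyes.grab_frame(n)[:,:,::-1];cv2.imwrite(f"pics/{n}6full.png",f)
    cv2.imwrite(f"pics/{n}6.png",cv2.resize(f[b[0]:b[1],b[2]:b[3]],None,fx=6,fy=6,interpolation=cv2.INTER_CUBIC))
E
python3 c.py
```

```text
turn [-0.1 18.4  0.6] q [ -4.7  16.7   3.5 125.9  -1.8  19.   90.8] pos [530.3 -33.2 151.9] F [14.7  0.1  5. ]
```

View pics/scene6.png

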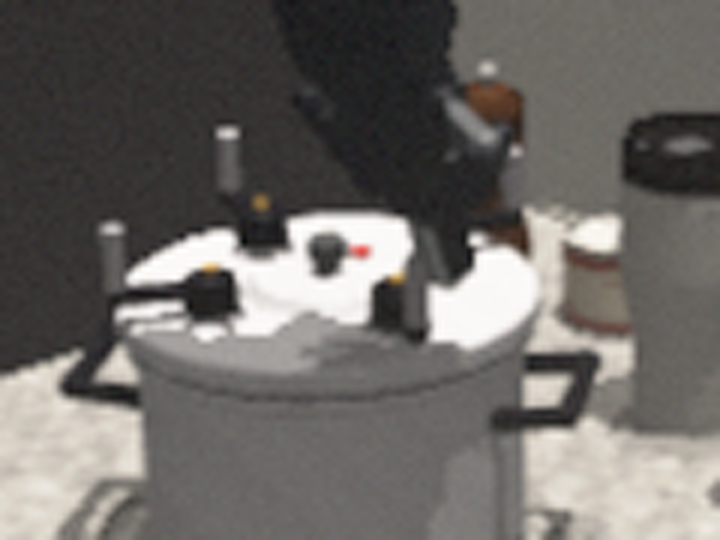

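View pics/top6.png

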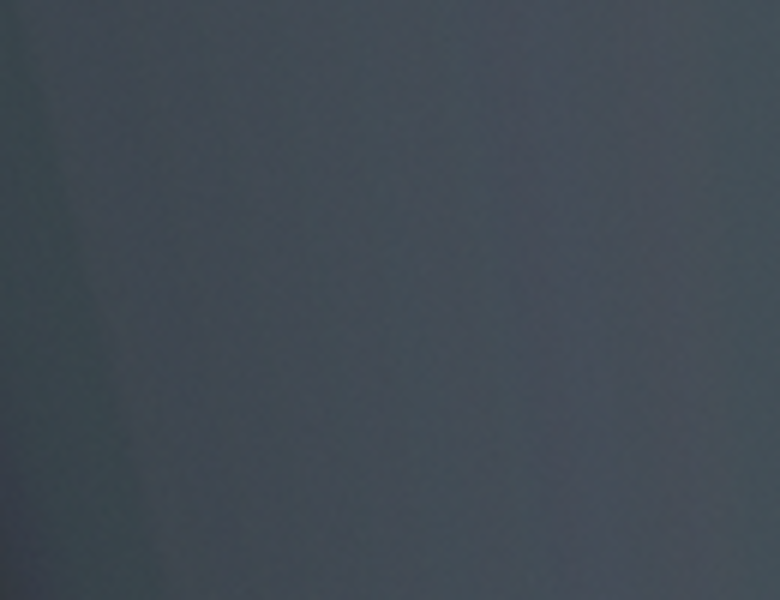

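```bash
cat >> h.py <<'E'
NUT={'A':(599.1,64.7),'B':(543.9,138.2),'C':(470.4,83.1),'D':(525.6,9.5)}
def lever(k,uv,z=190):
    p=plane("scene",uv,z)[:2];d=p-NUT[k];return np.degrees(np.arctan2(d[1],d[0])).round(1),np.linalg.norm(d).round(1),p.round(1)
E
python3 - <<'E'
from h import *
W=lambda p:(p[0]/6+224.6,p[1]/6+139.6)
print("start")
for k,p in(('A',(480,78)),('B',(185,82)),('C',(152,190)),('D',(479,190))):print(k,lever(k,W(p)))
W=lambda p:(p[0]/6+224.6,p[1]/6+129.6)
print("now")
for k,p in(('B',(228,133)),('C',(112,230)),('A',(512,152)),('D',(415,248))):print(k,lever(k,W(p)))
print(lever('D',W((416,333)),158))
E
```

```text
start
A (np.float64(15.0), np.float64(42.4), array([640. ,  75.7]))
B (np.float64(110.8), np.float64(43.5), array([528.5, 178.8]))
C (np.float64(-156.2), np.float64(51.1), array([423.6,  62.4]))
D (np.float64(-85.5), np.float64(53.9), array([529.9, -44.2]))
now
B (np.float64(75.9), np.float64(37.8), array([553.1, 174.9]))
C (np.float64(162.1), np.float64(46.7), array([426. ,  97.5]))
A (np.float64(-24.9), np.float64(41.0), array([636.3,  47.5]))
D (np.float64(-115.6), np.float64(34.3), array([510.8, -21.4]))
(np.float64(-122.6), np.float64(58.7), array([494. , -39.9]))
```

```bash
cat >> h.py <<'E'
def angcol(k,col,z=185,lo=-180,hi=180,name="scene"):
    p=eyes.camera_params(name);K=np.array(p["camera_matrix"]);T=np.linalg.inv(np.array(p["cam_to_world"]))
    th=np.arange(lo,hi,.1);t=np.radians(th)
    P=np.c_[NUT[k][0]+45*np.cos(t),NUT[k][1]+45*np.sin(t),0*t+z,0*t+1]@T.T
    u=K[0,0]*P[:,0]/P[:,2]+K[0,2]+K[0,1]*0
    s=np.where(np.diff(np.sign(u-col)))[0];return th[s].round(1)
E
python3 - <<'E'
from h import *
st=dict(A=480,B=186,C=152,D=479);nw=dict(A=512,B=228,C=112,D=415)
for k in 'ABCD':
    print(k,angcol(k,st[k]/6+224.6),angcol(k,nw[k]/6+224.6))
E
```

```text
A [-102.1   17.2] [-73.4 -12.9]
B [107.4 179.5] [-147.2   72.4]
C [-161.5   89.6] [142.5 147.3]
D [-71.7 -13.2] [-119.6   37.3]
```

```bash
python3 -m pendant '0 -1.3 -0.3 0 0 0 0;0 -1.3 -0.3 0 0 0 0;0 0 0 0 0 6 6;0 0 0 0 0 6 6;0 0 0 0 0 6 6;0 0 0 0 0 0 6;0 0 0 0 0 0 6;0 0 0 0 0 0 0'| egrep 'clock|pos|force'; python3 c.py -30 530 -45 145
```

```text
clock: 20.22
tool_pos: [557.4, -38.7, 165.2]
force: [0.1, 0.0, 0.1]
turn [3.4 2.  2.6] q [ -6.8  24.2  10.6 106.8  -9.   46.5  71.5] pos [557.4 -38.7 165.2] F [0.1 0.  0.1]
shift cm tool [ 2.21 -1.94  1.83]
```

```bash
python3 -m pendant '0 0 -0.8 0.6 3.4 2 2.6;0 0 -0.8 0.8 0 0 0;0 0.5 0 0.4 0 0 0;0 0 0 0 0 0 0'| egrep 'clock|pos|force'; python3 c.py -30 530 -45 145
```

```text
clock: 20.55
tool_pos: [544.1, -50.4, 145.9]
force: [-1.4, 0.2, -0.5]
turn [-0.  -0.   0.6] q [ -8.   26.3  12.3 106.8  -7.3  47.7  68.6] pos [544.1 -50.4 145.9] F [-1.4  0.2 -0.5]
shift cm tool [ 1.5  -0.22  0.09]
```

```bash
python3 -m pendant '0 0.6 -0.1 0.05 0 0 0.6;0 0.6 -0.1 0 0 0 0;0 0 0 0 0 0 0'| egrep 'clock|pos|force'; python3 -m pendant '0 0.3 0 0 0 0 0'| egrep 'pos|force';python3 -m pendant '0 0.3 0 0 0 0 0'| egrep 'pos|force';python3 -m pendant '0 0.3 0 0 0 0 0'| egrep 'pos|force'; python3 c.py -30
```

```text
clock: 20.8
tool_pos: [529.9, -46.1, 145.4]
force: [-0.2, 0.3, -0.4]
tool_pos: [527.2, -44.6, 145.8]
force: [0.5, -0.5, 1.0]
tool_pos: [524.3, -42.9, 146.2]
force: [-0.2, -0.4, -0.4]
tool_pos: [521.5, -41.2, 146.5]
force: [-0.2, -0.4, 0.8]
turn [0.2 0.1 0.2] q [ -9.2  24.4  12.4 110.2  -7.2  46.   67.3] pos [521.5 -41.2 146.5] F [-0.2 -0.4  0.8]
```

```bash
python3 -m pendant '0 0.25 0 0 0 0 0'| egrep 'pos|force';python3 -m pendant '0 0.25 0 0 0 0 0'| egrep 'pos|force';python3 -m pendant '0 0.25 0 0 0 0 0'| egrep 'pos|force'; python3 c.py -30
```

```text
tool_pos: [519.1, -39.8, 146.6]
force: [0.1, -0.3, -0.8]
tool_pos: [517.0, -38.4, 146.8]
force: [6.6, -3.1, -1.0]
tool_pos: [517.0, -38.0, 147.5]
force: [10.4, -6.6, -2.7]
turn [0.3 0.4 0.2] q [ -9.8  23.8  12.5 111.1  -7.1  45.3  66.8] pos [517.  -38.  147.5] F [10.4 -6.6 -2.7]
```

```bash
python3 -m pendant '0 0.4 0 0.1 0 0.6 0'| egrep 'pos|force';python3 -m pendant '0 0.4 0 0.1 0 0.6 0'| egrep 'pos|force';python3 -m pendant '0 0.4 0 0.1 0 0.6 0'| egrep 'pos|force'; python3 c.py -30
```

```text
tool_pos: [517.0, -37.7, 147.6]
force: [11.5, -8.5, -1.1]
tool_pos: [517.1, -37.5, 147.7]
force: [9.7, -7.1, -2.7]
tool_pos: [517.1, -37.4, 147.8]
force: [8.1, -6.8, -1.0]
turn [ 0.6 -0.1  0. ] q [ -9.3  23.9  12.2 110.8  -7.6  45.9  67.3] pos [517.1 -37.4 147.8] F [ 8.1 -6.8 -1. ]
```

```bash
python3 -m pendant '0 0.6 0 0.1 0.2 1 0'| egrep 'pos|force';python3 -m pendant '0 0.6 0 0.1 0 1 0'| egrep 'pos|force';python3 -m pendant '0 0.65 0 0.1 0 1 0'| egrep 'pos|force'; python3 c.py -30
```

```text
tool_pos: [516.1, -36.6, 148.1]
force: [13.1, -9.1, -1.9]
tool_pos: [515.5, -35.8, 148.4]
force: [13.2, -7.5, -3.3]
tool_pos: [514.7, -34.9, 148.8]
force: [12.9, -8.7, -2.6]
turn [ 0.7 -1.5 -0.2] q [ -8.6  24.2  11.9 109.9  -8.4  47.6  67.8] pos [514.7 -34.9 148.8] F [12.9 -8.7 -2.6]
```

```bash
python3 -m pendant '0 -1 0 0 0 0 0;0 -1 0 0 0 0 0;0 0 0 -2 0 0 0;0 0 0 -2 0 0 0;0 0 0 0 0 0 0'| egrep 'clock|pos|force'; python3 c.py -30 425 72 187;  python3 - <<'E'
from h import *
f=eyes.grab_frame("scene")[:,:,::-1];cv2.imwrite("pics/s7full.png",f)
cv2.imwrite("pics/s7.png",cv2.resize(f[130:220,225:345],None,fx=6,fy=6,interpolation=cv2.INTER_CUBIC))
E
```

```text
clock: 22.22
tool_pos: [534.9, -47.7, 189.0]
force: [1.3, 0.1, -0.2]
turn [ 0.6 -1.5 -0.2] q [ -7.8  23.3  12.7 104.   -7.6  54.5  68.1] pos [534.9 -47.7 189. ] F [ 1.3  0.1 -0.2]
shift cm tool [15.51  4.79  0.65]
```

View pics/s7.png

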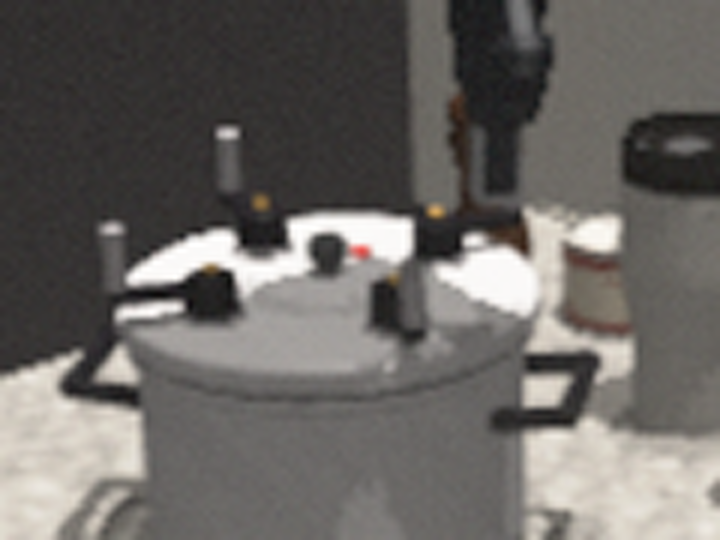

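```bash
python3 -m pendant '0 2.4 0.7 0 0.6 -1.5 0;0 2.4 0.7 0 0 0 0;0 2.4 0.7 0 0 0 0;0 2.4 0.7 0 0 0 0;0 2.4 0.7 0 0 0 0;0 1 0.4 0 0 0 0;0 0 0 0 0 0 0'| egrep 'clock|pos|force'; python3 c.py -30 425 75 187
```

```text
clock: 22.85
tool_pos: [435.0, 54.5, 182.9]
force: [0.2, -0.2, -0.4]
turn [-0.3 -0.3 -0.3] q [-22.7  15.1  11.9 118.   -4.1  47.7  51.4] pos [435.   54.5 182.9] F [ 0.2 -0.2 -0.4]
shift cm tool [ 1.9   1.26 -0.4 ]
```

Descend here (clear of the peg), then go in sideways.

```bash
python3 -m pendant '0 0.5 0 1.3 0 0 0;0 0.4 0.3 1.3 0 0 0;0 0.4 0.3 1.2 0 0 0;0 0 0 0 0 0 0'| egrep 'clock|pos|force'; python3 c.py -30 425 76 145
```

```text
clock: 23.18
tool_pos: [426.8, 65.8, 142.8]
force: [-0.7, 0.4, -1.3]
turn [-0.3 -0.2 -0.2] q [-23.5  17.9  11.  122.1  -5.1  40.8  50.7] pos [426.8  65.8 142.8] F [-0.7  0.4 -1.3]
shift cm tool [ 0.67  0.78 -0.22]
```

```bash
python3 -m pendant '0 0.4 0.5 -0.1 0 0 0;0 0.4 0.5 -0.1 0 0 0;0 0 0 0 0 0 0'| egrep 'clock|pos|force';python3 -m pendant '0 0 0.3 0 0 0 0'| egrep 'pos|force';python3 -m pendant '0 0 0.3 0 0 0 0'| egrep 'pos|force';python3 -m pendant '0 0 0.25 0 0 0 0'| egrep 'pos|force'
```

```text
clock: 23.43
tool_pos: [425.7, 77.8, 144.8]
force: [0.1, -0.1, 0.4]
tool_pos: [427.5, 80.2, 145.2]
force: [-1.0, -0.8, -0.6]
tool_pos: [429.6, 83.1, 145.7]
force: [-0.3, -0.8, -0.7]
tool_pos: [431.4, 85.6, 146.1]
force: [0.9, -0.9, 0.5]
```

```bash
python3 -m pendant '0 0 0.25 0 0 0 0'| egrep 'pos|force';python3 -m pendant '0 0 0.25 0 0 0 0'| egrep 'pos|force';python3 -m pendant '0 0 0.25 0 0 0 0'| egrep 'pos|force'; python3 c.py -30
```

```text
tool_pos: [433.4, 87.4, 146.4]
force: [4.1, -4.6, -0.2]
tool_pos: [435.5, 89.3, 146.6]
force: [0.7, -0.5, -0.4]
tool_pos: [436.2, 90.3, 146.5]
force: [-2.9, -11.9, 0.9]
turn [-0.4 -0.1 -0.4] q [-26.2  18.6  10.9 120.1  -4.8  42.1  47.3] pos [436.2  90.3 146.5] F [ -2.9 -11.9   0.9]
```

```bash
python3 -m pendant '0 -0.2 -0.8 0 0 0 0;0 0 -0.6 0 0 0 0;0 0.9 0 0 0 0 0;0 0.2 0 0 0 0 0;0 0 0 0 0 0 0'| egrep 'clock|pos|force';python3 -m pendant '0 0 0.3 0 0 0 0'| egrep 'pos|force';python3 c.py -30
```

```text
clock: 24.35
tool_pos: [419.4, 82.8, 146.4]
force: [0.8, 0.7, -0.3]
tool_pos: [420.4, 85.5, 146.5]
force: [0.1, 0.2, -0.7]
turn [-0.4 -0.2 -0.5] q [-26.3  17.3  11.  122.2  -4.7  41.3  47.2] pos [420.4  85.5 146.5] F [ 0.1  0.2 -0.7]
```

```bash
python3 -m pendant '0 -0.05 0.3 0 0 0 0'| egrep 'pos|force';python3 -m pendant '0 -0.05 0.25 0 0 0 0'| egrep 'pos|force';python3 -m pendant '0 0 0.25 0 0 0 0'| egrep 'pos|force';python3 -m pendant '0 0 0.25 0 0 0 0'| egrep 'pos|force';python3 c.py -30
```

```text
tool_pos: [422.4, 88.4, 146.6]
force: [-1.5, -1.0, 0.4]
tool_pos: [422.7, 89.4, 146.3]
force: [-7.2, -12.7, 3.4]
tool_pos: [422.1, 89.4, 145.7]
force: [-5.4, -12.9, 3.6]
tool_pos: [421.4, 89.2, 145.1]
force: [-5.3, -9.5, 2.7]
turn [-1.2 -0.5 -0.6] q [-27.   18.   11.1 121.4  -4.4  42.2  46.3] pos [421.4  89.2 145.1] F [-5.3 -9.5  2.7]
```

```bash
python3 -m pendant '0 -0.05 0.45 0 -0.8 -0.3 0.8'| egrep 'pos|force';python3 -m pendant '0 -0.05 0.45 -0.03 -0.8 0 0.8'| egrep 'pos|force';python3 -m pendant '0 -0.05 0.5 -0.03 -0.8 0 0.8'| egrep 'pos|force';python3 c.py -30
```

```text
tool_pos: [421.7, 90.3, 144.2]
force: [-9.2, -12.5, 3.4]
tool_pos: [421.5, 91.2, 143.5]
force: [-8.6, -13.0, 3.9]
tool_pos: [421.5, 92.2, 142.8]
force: [-8.4, -12.9, 3.0]
turn [ 0.1 -0.7 -3.3] q [-26.5  17.9  11.1 122.1  -6.1  40.9  45.5] pos [421.5  92.2 142.8] F [ -8.4 -12.9   3. ]
```

```bash
python3 -m pendant '0 -0.15 0.55 -0.1 -0.7 0 0.7'| egrep 'pos|force';python3 -m pendant '0 -0.15 0.55 -0.1 -0.7 0 0.7'| egrep 'pos|force';python3 -m pendant '0 -0.15 0.55 -0.1 -0.7 0 0.7'| egrep 'pos|force';python3 c.py -36
```

```text
tool_pos: [421.9, 93.0, 142.6]
force: [-10.7, -11.3, 1.3]
tool_pos: [422.2, 93.8, 142.3]
force: [-9.9, -12.4, 1.0]
tool_pos: [422.6, 94.4, 142.1]
force: [-10.5, -13.0, 1.0]
turn [ 0.8 -1.5  0.2] q [-25.8  18.1  11.1 122.   -7.8  40.8  45. ] pos [422.6  94.4 142.1] F [-10.5 -13.    1. ]
```

```bash
python3 -m pendant '0 -0.15 0.65 -0.1 -0.6 -0.5 0.8;0 -0.15 0.65 -0.1 -0.6 -0.5 0.8'| egrep 'pos|force';python3 -m pendant '0 -0.15 0.65 -0.1 -0.6 -0.5 0.8;0 -0.15 0.65 -0.1 -0.6 -0.5 0.8'| egrep 'pos|force';python3 c.py -39
```

```text
tool_pos: [424.3, 96.5, 141.4]
force: [-10.5, -12.5, 1.5]
tool_pos: [425.8, 98.4, 140.8]
force: [-11.9, -12.3, 3.3]
turn [ 1.1 -0.5 -0.7] q [-27.7  18.1  12.4 122.4  -7.7  39.5  40.4] pos [425.8  98.4 140.8] F [-11.9 -12.3   3.3]
```

```bash
python3 -m pendant '0 -0.15 0.7 -0.12 -0.5 -0.3 0.8;0 -0.15 0.7 -0.12 -0.5 -0.3 0.8'| egrep 'pos|force';python3 -m pendant '0 -0.15 0.7 -0.12 -0.5 -0.3 0.8'| egrep 'pos|force';python3 -m pendant '0 -0.15 0.7 -0.12 -0.5 -0.3 0.8'| egrep 'pos|force';python3 c.py -42
```

```text
tool_pos: [427.3, 100.5, 140.3]
force: [-12.8, -12.9, 4.0]
tool_pos: [427.9, 101.4, 140.1]
force: [-13.6, -12.9, 2.7]
tool_pos: [428.5, 102.1, 139.8]
force: [-13.7, -13.0, 2.9]
turn [ 0.8 -0.4 -1.5] q [-29.2  18.6  13.6 122.   -7.9  39.7  36.2] pos [428.5 102.1 139.8] F [-13.7 -13.    2.9]
```

```bash
python3 -m pendant '0 0 -0.9 0 0 0 0;0 0 -0.9 0 0 0 0;0 0 0 -2.3 0 0 -6.5;0 0 0 -2.3 0 0 -6.5;0 0 0 -0.5 0 0 -6.5;0 0 0 0 0 0 -6.5;0 0 0 0 0 0 0'| egrep 'clock|pos|force'; python3 c.py -16 654 98 188
```

```text
clock: 26.52
tool_pos: [414.8, 87.5, 192.3]
force: [1.1, 0.7, -0.1]
turn [ 0.8 -0.  -0.3] q [-24.6  12.6   8.6 119.5  -3.4  47.6  59.8] pos [414.8  87.5 192.3] F [ 1.1  0.7 -0.1]
shift cm tool [-22.66   7.71   0.53]
```

```bash
python3 -m pendant '0 -2.7 0.9 0 0.8 0 0;0 -2.7 0.9 0 0 0 0;0 -2.7 0.9 0 0 0 0;0 -2.7 0.9 0 0 0 0;0 -2.7 0.9 0 0 0 0;0 -2.7 0.9 0 0 0 0;0 -2.7 0.9 0 0 0 0;0 -1.5 0.5 0 0 0 0;0 0 0 0 0 0 0'| egrep 'clock|pos|force'; python3 c.py -16 654 95 188
```

```text
clock: 27.27
tool_pos: [639.0, 94.4, 190.7]
force: [-0.4, 0.3, 0.3]
turn [ 0.2  0.1 -2.1] q [-18.3  31.3   9.5  88.8  -5.8  60.2  64.7] pos [639.   94.4 190.7] F [-0.4  0.3  0.3]
shift cm tool [-1.41  0.52  0.28]
```

```bash
python3 -m pendant '0 -0.7 0.3 1.4 0 0 -2;0 -0.7 0.2 1.5 0 0 0;0 0 0 1.5 0 0 0;0 0 0 0 0 0 0'| egrep 'clock|pos|force'; python3 c.py -16 652 86 145
```

```text
clock: 27.6
tool_pos: [654.5, 95.4, 143.2]
force: [-1.0, 0.4, -1.0]
turn [ 0.2  0.1 -0.7] q [-17.4  35.1   8.6  89.6  -6.2  55.6  66.5] pos [654.5  95.4 143.2] F [-1.   0.4 -1. ]
shift cm tool [-0.03 -0.98 -0.18]
```

```bash
python3 -m pendant '0 0 -0.5 -0.1 0 0 0;0 0 -0.5 -0.1 0 0 0'| egrep 'clock|pos|force';python3 -m pendant '0 0 -0.3 0 0 0 0'| egrep 'pos|force';python3 -m pendant '0 0 -0.3 0 0 0 0'| egrep 'pos|force';python3 -m pendant '0 0 -0.3 0 0 0 0'| egrep 'pos|force'; python3 c.py -16
```

```text
clock: 27.77
tool_pos: [650.1, 86.6, 144.1]
force: [0.0, 0.4, 1.0]
tool_pos: [649.0, 82.9, 144.8]
force: [0.3, -0.7, 0.6]
tool_pos: [648.0, 79.5, 145.7]
force: [0.3, -0.1, -0.1]
tool_pos: [647.2, 76.0, 146.5]
force: [0.1, -0.0, -0.3]
turn [ 0.2  0.1 -1. ] q [-16.   34.1   8.8  91.   -6.2  55.2  67.8] pos [647.2  76.  146.5] F [ 0.1 -0.  -0.3]
```

```bash
python3 -m pendant '0 0 -0.25 0.05 0 0 0'| egrep 'pos|force';python3 -m pendant '0 0 -0.25 0.05 0 0 0'| egrep 'pos|force';python3 -m pendant '0 0 -0.3 0.05 0.3 0 0.3'| egrep 'pos|force'; python3 c.py -16
```

```text
tool_pos: [646.7, 73.1, 146.9]
force: [0.2, 3.9, -0.3]
tool_pos: [646.5, 72.6, 147.1]
force: [2.8, 10.9, -2.2]
tool_pos: [646.6, 72.7, 147.3]
force: [3.7, 9.0, -1.5]
turn [ 0.4  0.3 -1.2] q [-15.7  33.8   8.7  91.4  -6.3  54.8  68. ] pos [646.6  72.7 147.3] F [ 3.7  9.  -1.5]
```

```bash
python3 -m pendant '0 0 -0.6 0.05 0.8 0 0.5'| egrep 'pos|force';python3 -m pendant '0 0 -0.65 0.05 0.8 0 0.6'| egrep 'pos|force';python3 -m pendant '0 0 -0.65 0.05 0.8 0 0.6'| egrep 'pos|force'; python3 c.py -16
```

```text
tool_pos: [646.2, 71.4, 147.4]
force: [5.8, 14.5, -3.2]
tool_pos: [646.0, 70.4, 147.6]
force: [6.5, 14.1, -2.8]
tool_pos: [645.7, 69.8, 147.8]
force: [4.6, 14.7, -2.0]
turn [-0.8  0.6 -2.4] q [-16.8  33.9   9.8  91.4  -5.5  55.   66.1] pos [645.7  69.8 147.8] F [ 4.6 14.7 -2. ]
```

```bash
python3 -m pendant '0 0 -0.75 0.08 0.5 0 0.6;0 0 -0.75 0.08 0.5 0 0.6'| egrep 'pos|force';python3 -m pendant '0 0 -0.8 0.08 0.5 0 0.6;0 0 -0.8 0.08 0.5 0 0.6'| egrep 'pos|force'; python3 c.py -22
```

```text
tool_pos: [645.5, 68.0, 148.0]
force: [7.5, 15.3, -3.2]
tool_pos: [645.0, 65.5, 148.3]
force: [7.1, 15.0, -2.6]
turn [-0.8  1.3  2.2] q [-17.1  33.5  10.4  92.1  -5.4  54.2  64.9] pos [645.   65.5 148.3] F [ 7.1 15.  -2.6]
```

```bash
python3 -m pendant '0 0 -0.85 0.1 0 0.5 0.8;0 0 -0.85 0.1 0 0.5 0.8'| egrep 'pos|force';python3 -m pendant '0 0 -0.85 0.1 0 0.5 0.8;0 0 -0.85 0.1 0 0.5 0.8'| egrep 'pos|force'; python3 c.py -25
```

```text
tool_pos: [644.2, 63.4, 148.5]
force: [7.8, 16.0, -1.5]
tool_pos: [643.3, 61.3, 148.7]
force: [6.7, 16.2, -0.6]
turn [ 1.3 -0.1  3.2] q [-14.7  33.4   9.5  92.1  -7.9  54.6  66. ] pos [643.3  61.3 148.7] F [ 6.7 16.2 -0.6]
```

```bash
python3 -m pendant '0 0 -0.9 0.1 0.7 0 1.2'| egrep 'pos|force';python3 -m pendant '0 0 -0.9 0.1 0.7 0 1.2'| egrep 'pos|force';python3 -m pendant '0 0 -0.9 0.1 0.7 0 1.2'| egrep 'pos|force'; python3 c.py -25
```

```text
tool_pos: [642.6, 59.0, 148.7]
force: [8.6, 17.2, -0.3]
tool_pos: [642.2, 57.4, 148.7]
force: [8.5, 18.4, -1.6]
tool_pos: [641.8, 56.0, 148.8]
force: [10.3, 16.7, -3.4]
turn [0.9 0.3 0.2] q [-15.3  33.2  10.7  92.6  -7.9  54.1  63.4] pos [641.8  56.  148.8] F [10.3 16.7 -3.4]
```

```bash
python3 -m pendant '0 0 0.9 0 0 0 0;0 0 0.9 0 0 0 0;0 0 0 -2.2 0 0 -2.5;0 0 0 -2.2 0.9 0 -2.5;0 0 0 0 0 0 0'| egrep 'clock|pos|force'; python3 c.py -20 520 195 190
```

```text
clock: 29.85
tool_pos: [649.5, 76.2, 194.5]
force: [0.6, -0.3, 0.9]
turn [-0.   0.3  0.6] q [-17.   31.8  10.1  87.3  -5.9  61.1  65.1] pos [649.5  76.2 194.5] F [ 0.6 -0.3  0.9]
shift cm tool [16.16  6.91  0.36]
```

```bash
python3 -m pendant '0 2.6 1.1 0 0 0 0;0 2.6 1.1 0 0 0 0;0 2.6 1.1 0 0 0 0;0 2.6 1.1 0 0 0 0;0 2.6 1.1 0 0 0 0;0 2 1 0 0 0 0;0 0 0 0 0 0 0'| egrep 'clock|pos|force'; python3 c.py -20 520 195 190
```

```text
clock: 30.43
tool_pos: [526.1, 187.5, 192.4]
force: [0.0, -0.0, -0.2]
turn [-0.3  0.5  0.2] q [-31.7  24.   10.  101.8  -4.4  54.5  50.2] pos [526.1 187.5 192.4] F [ 0.  -0.  -0.2]
shift cm tool [0.83 0.5  0.23]
```

```bash
python3 -m pendant '0 0.5 0.5 1.5 -0.3 0.5 0;0 0.2 0 1.5 0 0 0;0 0 0 1.5 0 0 0;0 0 0 0 0 0 0'| egrep 'clock|pos|force'; python3 c.py -20 524 194 145
```

```text
clock: 30.77
tool_pos: [521.2, 195.4, 146.9]
force: [-0.9, -0.3, 0.6]
turn [0.1 0.1 0.3] q [-31.6  26.7   9.1 105.4  -5.5  48.2  50.5] pos [521.2 195.4 146.9] F [-0.9 -0.3  0.6]
shift cm tool [-0.31 -0.04  0.19]
```

```bash
python3 -m pendant '0 -0.5 0 0.15 0 0 0;0 -0.4 0 0.1 0 0 0'| egrep 'clock|pos|force';python3 -m pendant '0 -0.3 0 0 0 0 0'| egrep 'pos|force';python3 -m pendant '0 -0.3 0 0 0 0 0'| egrep 'pos|force';python3 -m pendant '0 -0.3 0 0 0 0 0'| egrep 'pos|force'; python3 c.py -20
```

```text
clock: 30.93
tool_pos: [530.1, 191.6, 144.5]
force: [-0.2, 1.4, -0.0]
tool_pos: [533.9, 189.9, 144.9]
force: [-1.6, 0.2, -1.1]
tool_pos: [537.8, 188.4, 145.4]
force: [-0.3, -1.1, 0.9]
tool_pos: [541.1, 187.1, 145.9]
force: [-12.3, 4.8, 1.4]
turn [0.1 0.1 0.1] q [-29.9  28.    9.2 103.1  -5.6  49.2  52. ] pos [541.1 187.1 145.9] F [-12.3   4.8   1.4]
```

```bash
python3 -m pendant '0 -0.5 0 -0.05 0 -0.8 0.4'| egrep 'pos|force';python3 -m pendant '0 -0.55 0 -0.1 0 -0.8 0.6'| egrep 'pos|force';python3 -m pendant '0 -0.55 0 -0.1 0 -0.8 0.6'| egrep 'pos|force'; python3 c.py -20
```

```text
tool_pos: [543.1, 186.4, 145.9]
force: [-15.5, 7.7, -1.5]
tool_pos: [544.2, 186.1, 145.9]
force: [-14.5, 8.0, -3.3]
tool_pos: [544.8, 186.0, 145.8]
force: [-14.9, 7.5, -0.2]
turn [-0.2  1.3 -1.3] q [-31.   27.9  10.1 103.4  -5.   48.4  49.9] pos [544.8 186.  145.8] F [-14.9   7.5  -0.2]
```

```bash
python3 -m pendant '0 -0.65 -0.05 -0.05 0 -0.3 0.8;0 -0.65 -0.05 -0.05 0 -0.3 0.8'| egrep 'pos|force';python3 -m pendant '0 -0.65 -0.05 -0.05 0 -0.3 0.8;0 -0.65 -0.05 -0.05 0 -0.3 0.8'| egrep 'pos|force'; python3 c.py -24
```

```text
tool_pos: [546.8, 185.4, 145.2]
force: [-14.6, 8.1, 3.3]
tool_pos: [548.9, 184.7, 144.8]
force: [-15.7, 7.1, 2.2]
turn [-0.6  0.5  0.1] q [-30.8  28.7  10.7 102.1  -5.7  49.7  48.4] pos [548.9 184.7 144.8] F [-15.7   7.1   2.2]
```

```bash
python3 -m pendant '0 -0.75 -0.05 -0.1 0 -0.5 1'| egrep 'pos|force';python3 -m pendant '0 -0.75 -0.05 -0.1 0 -0.5 1'| egrep 'pos|force'; python3 -m pendant '0 -0.75 -0.05 -0.1 0 -0.5 1'| egrep 'pos|force'; python3 c.py -27
```

```text
tool_pos: [550.6, 184.0, 144.9]
force: [-15.6, 8.7, -0.1]
tool_pos: [552.1, 183.4, 144.9]
force: [-15.4, 9.5, 0.9]
tool_pos: [553.4, 182.9, 144.8]
force: [-16.6, 9.6, 1.2]
turn [-0.9  0.4  0.5] q [-31.   29.3  11.5 101.3  -6.1  50.5  46.5] pos [553.4 182.9 144.8] F [-16.6   9.6   1.2]
```

```bash
python3 -m pendant '0 -0.75 -0.05 -0.1 0.3 -0.5 1'| egrep 'pos|force'; python3 -m pendant '0 0.9 0 0 0 0 0;0 0.9 0 0 0 0 0;0 0 0 -2.2 0 0 0;0 0 0 -2.2 0 0 0;0 0 0 0 0 0 0'| egrep 'clock|pos|force'; python3 c.py -34 560 -70 188
```

```text
tool_pos: [554.6, 182.3, 144.8]
force: [-17.5, 9.4, 0.5]
clock: 32.52
tool_pos: [536.3, 193.4, 189.8]
force: [0.6, 0.5, 0.5]
turn [-1.4  0.3  6.7] q [-33.7  25.8  12.6  99.4  -5.3  56.3  43.4] pos [536.3 193.4 189.8] F [0.6 0.5 0.5]
shift cm tool [-14.17 -22.31   0.79]
```

```bash
python3 -m pendant '0 0 0 0 -1.4 0.3 5;0 0 0 0 0 0 4.7;0 0 0 0 0 0 0'| egrep 'clock|pos'; python3 c.py -37 537 -54 188
```

```text
clock: 32.77
tool_pos: [537.9, 193.6, 192.4]
turn [ 0.4  0.2 -0.3] q [-34.5  25.3  14.8 100.3  -7.7  55.   36.1] pos [537.9 193.6 192.4] F [-0.7 -0.1  0.5]
shift cm tool [-14.94 -19.76   0.36]
```

```bash
python3 -m pendant '0 -1.8 -2.4 0 0 0 0;0 -1.8 -2.4 0 0 0 0;0 -1.8 -2.4 0 0 0 0;0 -1.8 -2.4 0 0 0 0;0 -1.8 -2.4 0 0 0 0;0 -1.8 -2.4 0 0 0 0;0 -1.8 -2.4 0 0 0 0;0 -1.8 -2.4 0 0 0 0;0 0 0 0 0 0 0'| egrep 'clock|pos|force'; python3 c.py -37 537 -54 188
```

```text
clock: 33.52
tool_pos: [540.2, -55.0, 191.6]
force: [-0.1, -0.2, 0.5]
turn [0.5 0.7 1.5] q [-10.5  22.8  16.3 104.8  -8.   52.6  63.9] pos [540.2 -55.  191.6] F [-0.1 -0.2  0.5]
shift cm tool [ 0.32 -0.11  0.36]
```

```bash
python3 -m pendant '0 0 0 1.5 0.5 0.7 1.5;0 0 0 1.5 0 0 0;0 0 0 1.5 0 0 0;0 0 0 0 0 0 0'| egrep 'clock|pos|force'; python3 c.py -37 530 -50 145
```

```text
clock: 33.85
tool_pos: [541.5, -59.7, 146.5]
force: [-1.1, 1.3, -0.1]
turn [0.1 0.3 0.2] q [ -9.5  26.3  15.8 107.4  -9.3  47.3  64.2] pos [541.5 -59.7 146.5] F [-1.1  1.3 -0.1]
shift cm tool [1.5  0.09 0.14]
```

```bash
python3 -m pendant '0 0.9 0.05 0.1 0 0.3 0.2;0 0.9 0 0.05 0 0 0;0 0.6 0 0 0 0 0;0 0 0 0 0 0 0'| egrep 'clock|pos|force';python3 -m pendant '0 0.3 0 0 0 0 0'| egrep 'pos|force';python3 -m pendant '0 0.3 0 0 0 0 0'| egrep 'pos|force'; python3 c.py -37 514.4 -38.2 145
```

```text
clock: 34.18
tool_pos: [520.9, -43.2, 146.1]
force: [-0.8, 0.8, 0.2]
tool_pos: [518.7, -41.1, 146.9]
force: [0.7, -0.6, 0.1]
tool_pos: [516.2, -38.7, 147.4]
force: [0.4, -0.1, -0.4]
turn [0.2 0.1 0.3] q [-11.9  24.2  15.8 111.   -9.1  45.9  62.1] pos [516.2 -38.7 147.4] F [ 0.4 -0.1 -0.4]
shift cm tool [ 0.18 -0.07  0.24]
```

```bash
python3 -m pendant '0 0.3 -0.05 0.1 0 0 0'| egrep 'pos|force';python3 -m pendant '0 0.3 0 0.1 0 0.4 0'| egrep 'pos|force';python3 -m pendant '0 0.45 0 0.1 0 0.8 0.3'| egrep 'pos|force'; python3 c.py -37
```

```text
tool_pos: [514.7, -37.5, 147.2]
force: [8.7, -7.6, 2.3]
tool_pos: [514.8, -37.2, 147.4]
force: [9.0, -8.6, 1.2]
tool_pos: [514.7, -36.7, 147.8]
force: [11.4, -10.4, -2.0]
turn [ 0.5 -0.1 -0.1] q [-11.8  24.   15.7 111.2  -9.5  45.8  62.1] pos [514.7 -36.7 147.8] F [ 11.4 -10.4  -2. ]
```

```bash
python3 -m pendant '0 0.6 0 0.1 0 0.8 0.5;0 0.65 0 0.1 0 0.8 0.5'| egrep 'pos|force';python3 -m pendant '0 0.65 0 0.1 0 0.6 0.6;0 0.65 0 0.1 0 0.6 0.6'| egrep 'pos|force'; python3 c.py -37
```

```text
tool_pos: [513.5, -35.1, 148.6]
force: [11.6, -10.7, -2.4]
tool_pos: [512.5, -33.6, 149.6]
force: [12.2, -11.3, -2.1]
turn [ 1.1 -0.7 -2.8] q [-11.7  23.8  16.  111.3 -10.7  46.2  60.6] pos [512.5 -33.6 149.6] F [ 12.2 -11.3  -2.1]
```

```bash
python3 -m pendant '0 0.75 0 0.2 0.3 0.6 0.7;0 0.75 0 0.2 0.3 0.6 0.7'| egrep 'pos|force';python3 -m pendant '0 0.75 0 0.2 0.3 0.6 0.7;0 0.75 0 0.2 0 0.6 0.7'| egrep 'pos|force'; python3 c.py -42
```

```text
tool_pos: [510.9, -31.6, 149.4]
force: [11.9, -12.7, 1.7]
tool_pos: [510.3, -28.9, 149.3]
force: [15.5, -10.0, 1.1]
turn [ 1.  -0.7 -1.4] q [-13.1  23.7  17.  111.8 -11.1  45.9  56.9] pos [510.3 -28.9 149.3] F [ 15.5 -10.    1.1]
```

```bash
python3 -m pendant '0 0.8 -0.1 0.15 0.3 0.6 0.5'| egrep 'pos|force';python3 -m pendant '0 0.8 -0.1 0.15 0.3 0.6 0.5'| egrep 'pos|force'; python3 c.py -44
```

```text
tool_pos: [509.7, -27.5, 149.8]
force: [16.1, -9.1, -1.6]
tool_pos: [509.8, -24.9, 150.5]
force: [15.6, -1.7, 0.6]
turn [ 1.1 -0.6 -0.7] q [-13.9  23.4  17.4 112.  -11.3  45.8  55.4] pos [509.8 -24.9 150.5] F [15.6 -1.7  0.6]
```

```bash
python3 -m pendant '0 -0.8 0 0.1 0 0 0;0 -0.6 -0.5 0.2 0 0 0;0 0 -0.7 0.2 0 0 0;0 0 0 0 0 0 0'| egrep 'clock|pos|force'; python3 c.py -46 512 -40 146
```

```text
clock: 35.77
tool_pos: [513.3, -44.5, 146.0]
force: [-0.7, 0.0, -0.1]
turn [ 1.3 -0.4  1.4] q [-11.5  24.   17.3 111.9 -11.6  45.1  57.8] pos [513.3 -44.5 146. ] F [-0.7  0.  -0.1]
shift cm tool [0.41 0.23 0.  ]
```

```bash
python3 -m pendant '0 0.5 0 0 1.3 -0.4 2;0 0.3 0 0 0 0 0'| egrep 'pos|force'; python3 -m pendant '0 0.3 0 0 0 0 0'| egrep 'pos|force'; python3 -m pendant '0 0.3 0 0.05 0 0 0'| egrep 'pos|force'; python3 -m pendant '0 0.3 0 0.05 0 0.3 0'| egrep 'pos|force'; python3 c.py -46
```

```text
tool_pos: [505.5, -40.4, 145.2]
force: [0.4, 0.1, 0.2]
tool_pos: [502.4, -38.2, 144.9]
force: [-0.3, 0.1, -0.1]
tool_pos: [501.9, -37.5, 144.9]
force: [10.0, -12.6, 1.2]
tool_pos: [502.2, -37.4, 145.2]
force: [9.0, -10.8, -1.4]
turn [ 0.1  0.2 -0.8] q [-14.5  23.6  18.8 113.1 -10.4  44.8  53.4] pos [502.2 -37.4 145.2] F [  9.  -10.8  -1.4]
```

```bash
python3 -m pendant '0 0.7 0.1 0.1 0 0.8 0'| egrep 'pos|force'; python3 -m pendant '0 0.75 0.1 0.1 0 0.8 0'| egrep 'pos|force'; python3 -m pendant '0 0.8 0.05 0.1 0 0.8 0'| egrep 'pos|force';  python3 c.py -46
```

```text
tool_pos: [501.4, -35.3, 145.3]
force: [10.2, -16.4, -0.8]
tool_pos: [500.5, -33.3, 145.5]
force: [10.2, -16.6, -2.6]
tool_pos: [499.3, -31.5, 145.7]
force: [11.7, -16.8, -3.4]
turn [ 0.6 -0.7 -1.1] q [-14.1  23.4  18.3 113.3 -11.4  45.2  53.8] pos [499.3 -31.5 145.7] F [ 11.7 -16.8  -3.4]
```

```bash
python3 -m pendant '0 -0.9 0 0 0 0 0;0 -0.9 0 0 0 0 0;0 0 0 -2.2 0 0 0;0 0 0 -2.2 0 0 0;0 -3 -2 -1 0 0 0;0 -3 -2 -1 0 0 0;0 -3 -3 -1 0 0 0;0 -2 -3 0 0 0 0;0 -2 -3 0 0 0 0;0 -1 -3 0 0 0 0;0 0 0 0 0 0 0;0 0 0 0 0 0 0'| egrep 'clock|pos|force'
python3 - <<'E'
from h import *
f=eyes.grab_frame("scene")[:,:,::-1];cv2.imwrite("pics/s8full.png",f)
cv2.imwrite("pics/s8.png",cv2.resize(f[130:220,225:345],None,fx=6,fy=6,interpolation=cv2.INTER_CUBIC))
f=eyes.grab_frame("top")[:,:,::-1];cv2.imwrite("pics/t8full.png",f)
cv2.imwrite("pics/t8.png",cv2.resize(f[165:285,200:330],None,fx=5,fy=5,interpolation=cv2.INTER_CUBIC))
E
```

```text
clock: 37.43
tool_pos: [490.0, -264.2, 216.2]
force: [0.7, 0.7, -0.7]
```

View pics/s8.png

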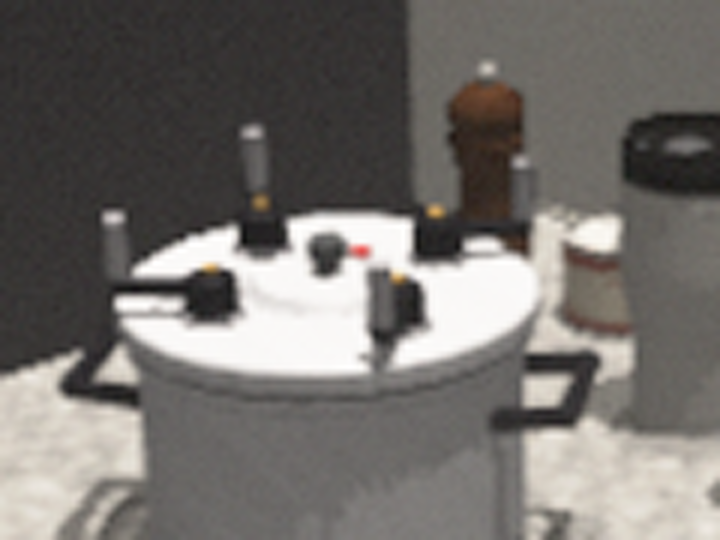

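View pics/t8full.png

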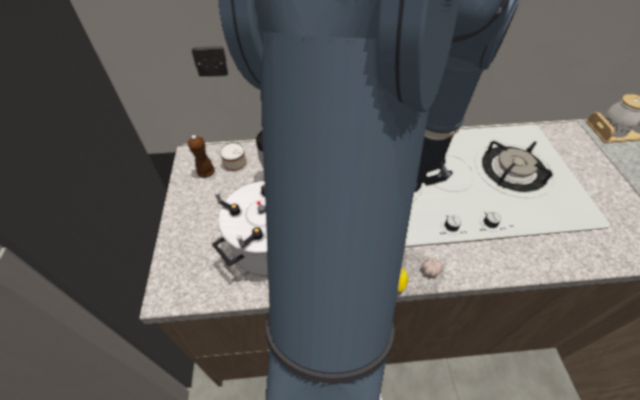

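View pics/t8.png

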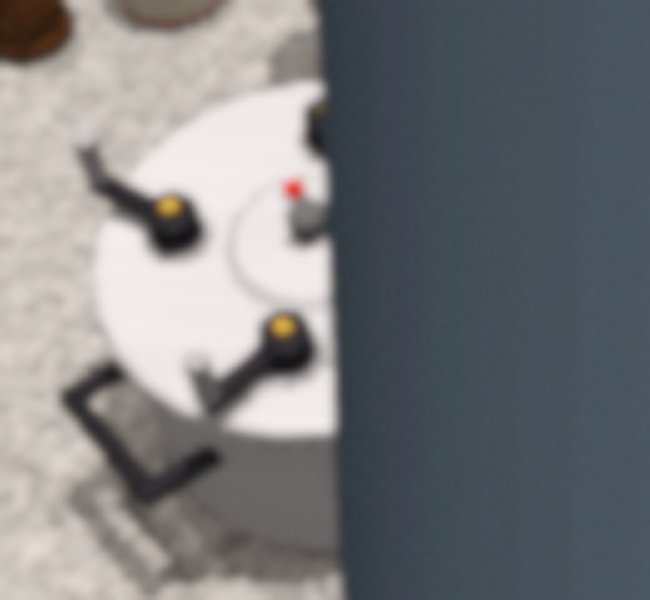

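```bash
python3 -m pendant '0 -2 -3.5 0 0 0 0;0 -2 -3.5 0 0 0 0;0 -2 -3.5 0 0 0 0;0 -1 -3 0 0 0 0;0 0 0 0 0 0 0;0 0 0 0 0 0 0'| egrep 'clock|pos|force'
python3 - <<'E'
from h import *
f=eyes.grab_frame("top")[:,:,::-1];cv2.imwrite("pics/t9full.png",f)
cv2.imwrite("pics/t9.png",cv2.resize(f[165:285,200:330],None,fx=5,fy=5,interpolation=cv2.INTER_CUBIC))
E
```

```text
clock: 38.03
tool_pos: [448.1, -401.2, 210.7]
force: [1.5, 0.4, -0.9]
```

View pics/t9.png

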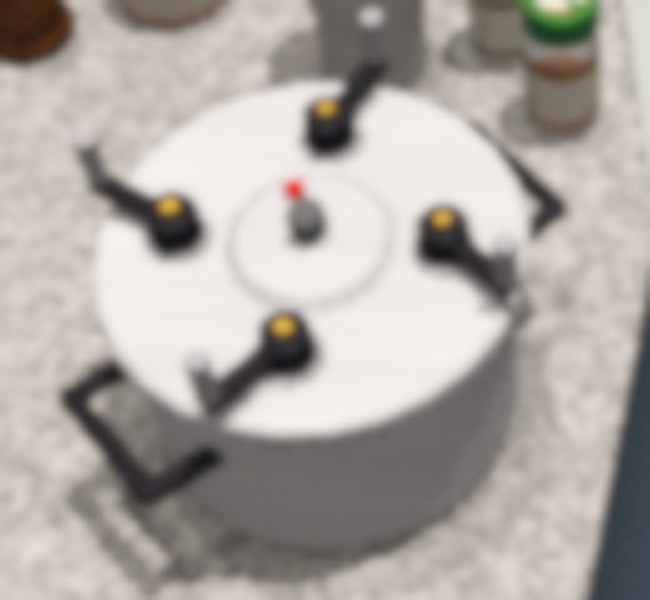

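Run:
```python
from h import *
Z=lambda p:(p[0]/5+199.6,p[1]/5+164.6)
for nm,d in(("start",dict(A=(297,28),B=(68,215),C=(308,372),D=(527,158))),("end",dict(A=(372,16),B=(88,150),C=(197,360),D=(505,248)))):
    for k in 'ABCD':
        p=plane("top",Z(d[k]),190)[:2];v=p-NUT[k];print(nm,k,np.degrees(np.arctan2(v[1],v[0])).round(1),np.linalg.norm(v).round(1))
for k,c in dict(A=521,B=254,C=116,D=381).items(): print(k,angcol(k,c/6+224.6))
a=cv2.imread("pics/top0.png");b=cv2.imread("pics/t9full.png");d=cv2.absdiff(a,b).max(2);print([ (x0,int((d[100:300,x0:x0+40]>50).sum())) for x0 in range(160,640,40)])
```

```text
start A 20.8 31.1
start B 119.8 46.1
start C -161.9 46.0
start D -77.1 42.6
end A -37.6 42.7
end B 66.5 37.2
end C 135.2 47.0
end D -145.8 50.1
A [-58.5 -28.1]
B [-130.6   54.7]
C [128.  161.6]
D [-139.4   58.5]
[(160, 0), (200, 265), (240, 351), (280, 335), (320, 4871), (360, 5984), (400, 6357), (440, 5369), (480, 3055), (520, 1965), (560, 137), (600, 0)]
```

View pics/t9full.png

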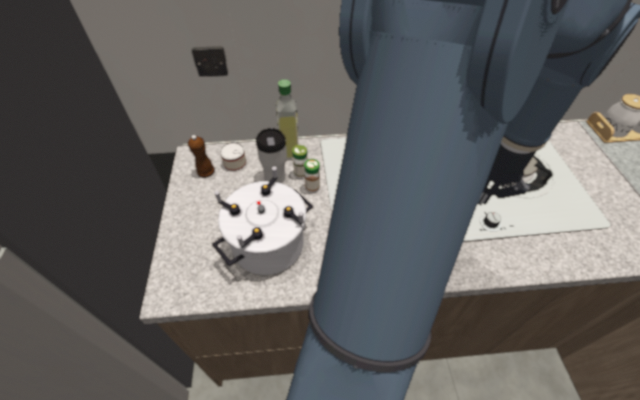

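```bash
python3 -c "
from rig import bot
print(bot.sense()['force']);print(bot.close_job())"
```

```text
[-0.51164439 -0.64571465  0.83394267]
the job is handed in; nothing more can be done
None
```

All four lever nuts are turned to my tight reading, and the job was handed in at about 38 s with the arm clear of everything. No verdict came back.

**First pass (snug):** I worked crosswise: +x nut, then −x, then +y, then −y. The measured square push at the pegs ended at about 14.6, 14–15, 14.5–15 and 15.5 N.

**Second pass (tight):** I worked crosswise again: −x, then +x, +y and −y. The pushes ended at about 19, 19–20, 19 and 20 N, inside the 17.2–21.8 N window. No force reading suggested more than about 20.5 N on any peg.

**Last checks:**
- The final lever angles from the camera agree with those from touch to within about 10°.
- The flask and both spice jars show where they stood. In the last picture the arm hid the lemon, garlic and teaspoon. The lemon's visible edge and the garlic stood in place in the picture just before. I did not see the teaspoon again after the start, but I never worked near it.
- The tool read zero contact force at hand-in.

**What went wrong or disagreed:**
- The fingertips appeared about 25 mm higher than the reported tool point, so my first sweep passed over the +x peg without touching it.
- On the first pass the tool tilted up to 18° under load, which skewed my angles. For the −y nut I backed off, straightened the tool and finished snugging it. I then felt the −x nut again and it held at about 14.6 N.
- The tool slipped along two pegs: −x when I felt it again, and −y while tightening. I re-approached both.
- Vertical force on the pegs stayed within about 6 N.
- For the +x nut, the angle estimate suggests it is slightly tighter (near 21 N) than the force reading (about 19.5 N). A rougher angle count from where it first met the gasket would put it at or just past the 22 N crush limit. I trusted the force.

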